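# Close the manifold ports with screw plugs from the tray

### The arm

A 6-joint arm with a two-finger parallel gripper is mounted at the origin on the work surface; the furniture and walls round the work are solid. World frame = base frame: x ahead of the robot, y to its left, z up, the work surface at z = 0. Lengths are in m, angles in degrees, forces in N, time in s.
With the tool pointing down it reaches from about 0.35 to 0.875 m from the base axis. Payload 4.2 kg.
Tool frame: the origin (TCP) lies midway between the tips of the shut fingers; the grasp point (between the pads) lies 19 mm behind it; x points along the fingers, y is the direction in which the jaws open and shut, and the axes are right-handed (so a half turn about x gives the same grasp; the last joint's range is limited). The gripper opens to 87 mm and grips with 3 to 60 N. Pads are 19 mm wide; open, the fingers measure 117 mm over their backs; the gripper's body (75 mm by 190 mm) begins 51 mm behind the grasp point.
Start: joints at [-60.126, 22.042, 0.453, 0, -68.411, -14.817], TCP at [0.162, -0.604, 0.223] pointing down, gripper open.
Joint ranges: [-179.83, 179.83], [-69.29, 118.12], [-61.27, 80.66], [-181.25, 117.63], [-171.15, -9.14], [-177.46, 177.46]. Speed limits (degrees/s): [159.86, 159.86, 180, 180, 180, 180].

### API

Orientations are given as a 3x3 rotation matrix whose columns are the frame's x, y, z axes.
In Python, from station import r gives the robot as it stands.
- The arm moves only by the tool play_rows, never from a script. Its argument "plan" is a list that holds one entry, the list of rows, each a list of 6 numbers: the shift along the tool's x, y, z in cm, then the turn, a rotation vector about the tool's x, y, z in units of 10 degrees (1.0 is 10 degrees). A call has 1 to 5 rows; each row is the pose to reach, as a shift and turn from the pose commanded when the call began, along the tool's axes at that moment; what a row does not reach only later rows make up. A row lasts 1/8 s, in which the tool goes at most 62.5 mm and 10.7 degrees, less where a joint would pass 70% of its speed; a pose out of reach is approached as far as the arm can. A call with a gripper value outside its range is refused whole. "hand" is the opening, from 0 (shut) to 1 (fully open), set as the call begins (left out, the last holds). The fingers move at their own pace and stop on an object; the grip force is fixed at half the most. Time passes only in rows, so rows that repeat a pose let the fingers close. It gives the time, the measured TCP pose, the force and the opening at its end, in the units of the state.
- r.sense(): the state, without advancing time (a new reading comes with each control period).
- r.capture(name): name is "scene" or "top" or "wrist"; returns (picture, depth): 400x640x3 uint8, blue, green, red; 400x640 float32, m along the optical axis (not along the pixel's ray), 0 where there is no reading.
- r.get_calibration(name): a dict with "vfov" (degrees; the focal length in pixels is half the picture's height over the tangent of half this angle, whatever the lens; pixels are square), "cx", "cy" (the principal point, pixels), "rvec" (rotation vector, rad) and "tvec" (3), from world to camera coordinates, as OpenCV has them. Camera axes: x right, y down, z forward; pixel columns grow to the right and rows downward; lengths in m; the calibration is good to about 2 mm. A picture is of the moment at which its call begins: read the wrist's pose just before it. get_calibration takes no time and is no camera call; for the wrist camera it gives the pose at the moment of the call.
- r.finish_job(): hands the job in, once; it reports no verdict.
The state is a dict: "time_s": time; "joints": joint angles; "joint_velocities": joint speeds; "effort": joint torques, N m; "tcp_pos": TCP position; "ee_rot": TCP orientation; "wrist_force": force on the tool from outside, world axes, zero at the start; "moment": the same for the moment, N m; "gripper_width": opening from 0.0 (shut) to 1.0 (fully open).
Only numpy, scipy, OpenCV 4.12 (cv2) and the standard library are available. Lean on these libraries where they do the work, as an engineer would, in place of code of your own. Each camera call takes 0.05 s, during which the arm holds its last target.

### The job

Close the ports of the manifold with the screw plugs that are in the tray (three or four of them), one plug to a port, any port: lift each plug straight up out of its pocket by its grip bar, set it upright in a free port, turn it backward (anticlockwise from above) until it drops a step into the thread, then forward (clockwise) until it is fully home against its stop. Leave the flashlight, the roll of tape and everything else around the work where it is.

Things in the scene. Friction and masses are not known exactly. Their poses are not given: they have to be found in the camera images.
- plug_1_grip (a point): Steel screw plug, 220 g, 68 mm wide, 71 mm high, z up; this point: centre of its grip bar, on its axis. The bar, the only thing to hold, is 60 mm long along x, 14 mm thick along y, 31 mm high (15.5 below to 15.5 mm above this point), and stands on a 68 mm disc 6 mm thick. Flat nose end 55.5 mm below this point. Stands in a tray pocket at any yaw.
- plug_2_grip (a point): Centre of the grip bar of a second plug, as plug_1. Under each plug's disc is a 45.6 mm spigot with three thread lugs 120 degrees apart (29 mm from the axis, 18 degrees wide, undersides 37.5 mm below this point) and a tapered nose, 35 mm wide at its end, 18 mm long below the lugs. Where the lugs are relative to the bar differs from plug to plug and cannot be seen.
- plug_3_grip (a point): Centre of the grip bar of a third plug, as plug_1. A bar turned between slightly open fingers (2 to 5 mm of play in all) lets the plug drop and sink by its own weight; it turns with little resistance. A plug also stands upright by itself on a flat surface.
- plug_4_grip (a point): Centre of the grip bar of a fourth plug, as plug_1. One of the four may be absent. A bar in a pocket has its top 30 mm above the tray; a plug that is home has its bar top 37.5 mm above the block: carry other plugs above these.
- port_a (a point): Mouth of one of four alike threaded ports: on its axis, level with the block's top (45.5 mm above the worktop), z up. Port 62 mm wide; inside are three sloping thread ledges (48 mm bore) with three gaps 28 degrees wide, 120 degrees apart, at a different angle in each port. A plug set down usually stands on the ledges: bar centre 31 to 38 mm above this point (see port_b).
- port_b (a point): Mouth of the second port, as port_a. Turned backward (anticlockwise from above) at most a third of a turn, a plug on the ledges rides up and drops about 10 mm into the gaps: bar centre then 25.5 to 28 mm above this point, and it turns no further back. By chance it may stand dropped at once, or first on the step walls beside the gaps, from which it drops 5 mm onto the ledges.
- port_c (a point): Mouth of the third port, as port_a. On the ledges a plug cannot be turned forward past the step walls. Once dropped, it turns forward (clockwise from above) 60 to 70 degrees under the ledges, sinking 4 to 5 mm, to a firm stop: fully home, bar centre 22 mm above this point, the disc 1 mm above the block.
- port_d (a point): Mouth of the fourth port, as port_a. A lug has 2 mm of play up and down in the thread; the spigot has 1.2 mm of play all round in the bore.
- manifold: Aluminium manifold block, 190 x 190 x 45.5 mm, fixed on the worktop; origin at the centre of its underside, z up. Its four ports lie at x = 50 and -50, y = 50 and -50 mm in its frame.
- tray: Grey plastic tray, 195 x 195 x 51 mm, fixed on the worktop; origin at the centre of its underside, z up. Its four round pockets, 71 mm wide and 41 mm deep, lie at x = 50 and -50, y = 50 and -50 mm in its frame. A plug in a pocket has its disc flush with the tray's top, only its bar above it, and 1.5 mm play all round.
- tape_roll: Bystander: roll of blue tape, 76 mm wide, 24 mm high, lying between tray and manifold, farther out; origin at its underside.
- flashlight: Bystander: black flashlight, 137 mm long, 36 mm thick, lying between tray and manifold; origin at its underside.
There are look-alikes about, which are no part of the job. What is shaped like the part that bears plug_4_grip but green or turquoise is not meant.

How it is judged (in metres and radians):
At the end, for the whole second after the job is handed in: Every plug that was in the tray is fully home in a port of its own: upright (within 0.08 rad), its bar centre within 4 mm of the port's axis and less than 24 mm above the block's top (22 mm at the stop) (((horizontal distance between plug_1_grip and port_a below 0.004 m and z of plug_1_grip in the frame of port_a below 0.024 m and angle between plug_1_grip's own z axis and vertical below 0.08 rad) or (horizontal distance between plug_1_grip and port_b below 0.004 m and z of plug_1_grip in the frame of port_b below 0.024 m and angle between plug_1_grip's own z axis and vertical below 0.08 rad) or (horizontal distance between plug_1_grip and port_c below 0.004 m and z of plug_1_grip in the frame of port_c below 0.024 m and angle between plug_1_grip's own z axis and vertical below 0.08 rad) or (horizontal distance between plug_1_grip and port_d below 0.004 m and z of plug_1_grip in the frame of port_d below 0.024 m and angle between plug_1_grip's own z axis and vertical below 0.08 rad)) and ((horizontal distance between plug_2_grip and port_a below 0.004 m and z of plug_2_grip in the frame of port_a below 0.024 m and angle between plug_2_grip's own z axis and vertical below 0.08 rad) or (horizontal distance between plug_2_grip and port_b below 0.004 m and z of plug_2_grip in the frame of port_b below 0.024 m and angle between plug_2_grip's own z axis and vertical below 0.08 rad) or (horizontal distance between plug_2_grip and port_c below 0.004 m and z of plug_2_grip in the frame of port_c below 0.024 m and angle between plug_2_grip's own z axis and vertical below 0.08 rad) or (horizontal distance between plug_2_grip and port_d below 0.004 m and z of plug_2_grip in the frame of port_d below 0.024 m and angle between plug_2_grip's own z axis and vertical below 0.08 rad)) and ((horizontal distance between plug_3_grip and port_a below 0.004 m and z of plug_3_grip in the frame of port_a below 0.024 m and angle between plug_3_grip's own z axis and vertical below 0.08 rad) or (horizontal distance between plug_3_grip and port_b below 0.004 m and z of plug_3_grip in the frame of port_b below 0.024 m and angle between plug_3_grip's own z axis and vertical below 0.08 rad) or (horizontal distance between plug_3_grip and port_c below 0.004 m and z of plug_3_grip in the frame of port_c below 0.024 m and angle between plug_3_grip's own z axis and vertical below 0.08 rad) or (horizontal distance between plug_3_grip and port_d below 0.004 m and z of plug_3_grip in the frame of port_d below 0.024 m and angle between plug_3_grip's own z axis and vertical below 0.08 rad)) and ((horizontal distance between plug_4_grip and port_a below 0.004 m and z of plug_4_grip in the frame of port_a below 0.024 m and angle between plug_4_grip's own z axis and vertical below 0.08 rad) or (horizontal distance between plug_4_grip and port_b below 0.004 m and z of plug_4_grip in the frame of port_b below 0.024 m and angle between plug_4_grip's own z axis and vertical below 0.08 rad) or (horizontal distance between plug_4_grip and port_c below 0.004 m and z of plug_4_grip in the frame of port_c below 0.024 m and angle between plug_4_grip's own z axis and vertical below 0.08 rad) or (horizontal distance between plug_4_grip and port_d below 0.004 m and z of plug_4_grip in the frame of port_d below 0.024 m and angle between plug_4_grip's own z axis and vertical below 0.08 rad))); the robot touches nothing.
It fails at once if the roll of tape was moved more than 4 cm (distance of tape_roll from where it was at the start of the episode above 0.04 m).
It fails at once if the flashlight was moved more than 4 cm (distance of flashlight from where it was at the start of the episode above 0.04 m).
Of plug_1, plug_2, plug_3, plug_4 only 3 to 4 are there at a start; the rules pass over those that are not, and their reading is None.
At some moment in a run one of plug_1, plug_2, plug_3, plug_4 may be knocked a few centimetres aside while the robot is not near it.
Once in a run the grip may slacken for a moment while it holds something.
It also fails if it takes over 210 s, if anything falls off the work surface, if the arm or the gripper's body presses on something with over 40 N, if the wrist force passes 120 N, or if a joint passes its speed limit or range.

## Working session

There is one attempt and no reset: what is moved stays moved. The work goes in short steps, Python scripts to look and compute and a tool call to move; the robot and the scene stay as the last step left them, time stands still between calls to the robot, and variables do not carry over. Pictures are saved under pics/ and viewed, and the job is handed in when it is done.

Besides the shell and the picture viewer there is one more tool, called after "Emit:" as name(argument=value, ...), one argument or row to a line, values as JSON. play_rows: Moves the arm, as the interface text tells. Its arguments: {"type":"object","properties":{"plan":{"type":"array","items":{"type":"array","items":{"type":"array","items":{"type":"number"}}}},"hand":{"type":"number"}},"required":["plan"]}

```bash
ls; mkdir -p pics; python3 - <<'E'
from station import r
import cv2,numpy as np
s=r.sense();print(s)
for n in ("scene","top","wrist"):
    c=r.get_calibration(n);print(n,c)
    p,d=r.capture(n);cv2.imwrite(f'pics/{n}0.png',p);np.save(f'pics/{n}0.npy',d)
E
```

```text
pics
{'time_s': 0.0, 'joints': array([-6.01270156e+01,  2.20909593e+01,  3.79324917e-01, -3.07552378e-02,
       -6.84109857e+01, -1.48163538e+01]), 'joint_velocities': array([-0.02100666, -0.05599656,  0.0805943 ,  0.05566691, -0.01739225,
       -0.03833235]), 'effort': array([-7.39730676e-04, -3.90670788e+01,  1.87400258e+01,  4.21977729e+00,
        1.09574132e-02, -1.86398493e-04]), 'tcp_pos': array([ 0.16222307, -0.60294816,  0.22144984]), 'ee_rot': array([[-6.33119283e-04, -2.59581688e-01,  9.65720946e-01],
       [ 2.10432756e-03,  9.65718656e-01,  2.59582452e-01],
       [-9.99997585e-01,  2.19653986e-03, -6.51702022e-05]]), 'wrist_force': array([-1.24132444, -0.07750977,  0.50572573]), 'moment': array([-0.02467706, -0.0073901 ,  0.00156684]), 'gripper_width': 1.0016693501413305}
scene {'vfov': 49.09640127112887, 'cx': 316.3416792075605, 'cy': 199.78417187849604, 'rvec': array([ 1.66793107, -2.193401  ,  0.61460379]), 'tvec': array([0.20588321, 0.42574975, 1.11391636])}
top {'vfov': 47.5531150693767, 'cx': 319.2490801024075, 'cy': 200.0439069796652, 'rvec': array([ 2.17547612, -2.12816732,  0.12902148]), 'tvec': array([0.06150463, 0.4648457 , 1.42085238])}
wrist {'vfov': 61.137475847238846, 'cx': 312.07021328725756, 'cy': 196.06020937575684, 'rvec': array([-1.81016427, -2.35883324, -0.30145066]), 'tvec': array([ 0.62496034, -0.03005892,  0.38965863])}
```

View pics/top0.png

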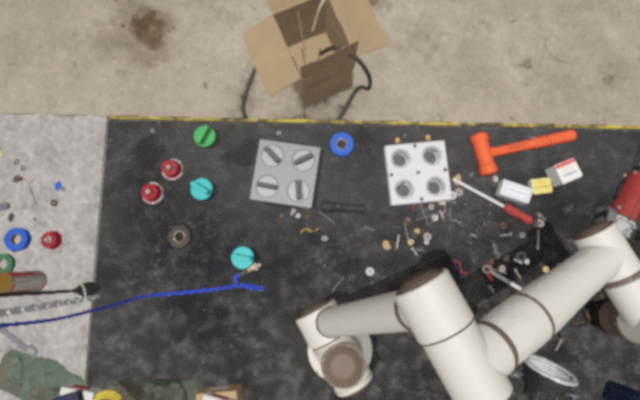

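View pics/scene0.png

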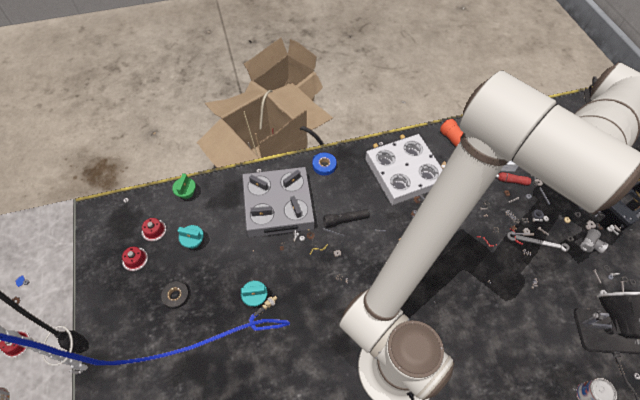

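View pics/wrist0.png

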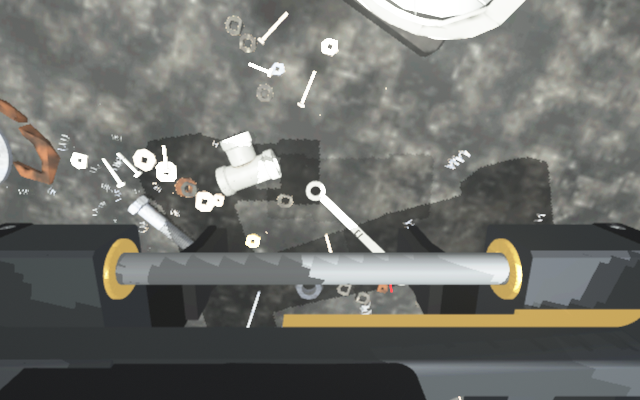

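The top view shows the grey tray around (285,172) with four grey-steel plugs. The white manifold is at (418,172), the tape at (342,144), and the flashlight at (343,207). Green and turquoise look-alikes lie at (204,135), (201,189) and (242,257), all outside the tray. Next I'll measure.

```bash
cat > h.py <<'E'
import cv2,numpy as np
from station import r
def K(c):
    f=200/np.tan(np.radians(c['vfov']/2)); return np.array([[f,0,c['cx']],[0,f,c['cy']],[0,0,1]])
def RT(c): return cv2.Rodrigues(np.array(c['rvec']))[0],np.array(c['tvec'])
def cloud(d,c):
    k=K(c);R,t=RT(c);v,u=np.mgrid[0:d.shape[0],0:d.shape[1]]
    p=np.stack([(u-k[0,2])*d/k[0,0],(v-k[1,2])*d/k[1,1],d],-1)
    return (p-t)@R   # world
def onplane(uv,z,c):
    k=K(c);R,t=RT(c);uv=np.atleast_2d(uv).astype(float)
    ray=np.c_[(uv[:,0]-k[0,2])/k[0,0],(uv[:,1]-k[1,2])/k[1,1],np.ones(len(uv))]@R
    o=-R.T@t; s=(z-o[2])/ray[:,2]; return o+ray*s[:,None]
def proj(P,c):
    k=K(c);R,t=RT(c);q=np.atleast_2d(P)@R.T+t;return q[:,:2]/q[:,2:]*k[0,0]+[c['cx'],c['cy']]
E
python3 - <<'E'
from h import *
for n in("top","scene"):
    c=r.get_calibration(n);d=np.load(f'pics/{n}0.npy');P=cloud(d,c)
    pts={'top':[(285,190),(285,172),(418,172),(342,157),(300,250)],'scene':[(278,197),(405,167),(230,300)]}[n]
    for u,v in pts: print(n,u,v,P[v,u].round(4))
    # top surfaces
    ok=d>0
    for nm,(x0,y0),zr in []: pass
p=cv2.imread('pics/top0.png');cv2.imwrite('pics/topc.png',cv2.resize(p[120:220,240:460],None,fx=3.6,fy=3.6,interpolation=cv2.INTER_CUBIC))
p=cv2.imread('pics/scene0.png');cv2.imwrite('pics/scenec.png',cv2.resize(p[120:250,235:445],None,fx=3.8,fy=3.8,interpolation=cv2.INTER_CUBIC))
E
```

```text
top 285 190 [0.4908 0.1807 0.0481]
top 285 172 [0.548  0.1822 0.0517]
top 418 172 [ 0.5578 -0.2403  0.0469]
top 342 157 [6.118e-01 1.000e-04 1.100e-03]
top 300 250 [ 0.3039  0.1303 -0.0008]
scene 278 197 [0.5431 0.1816 0.0511]
scene 405 167 [ 0.5489 -0.2294  0.045 ]
scene 230 300 [0.2851 0.379  0.0047]
```

View pics/topc.png

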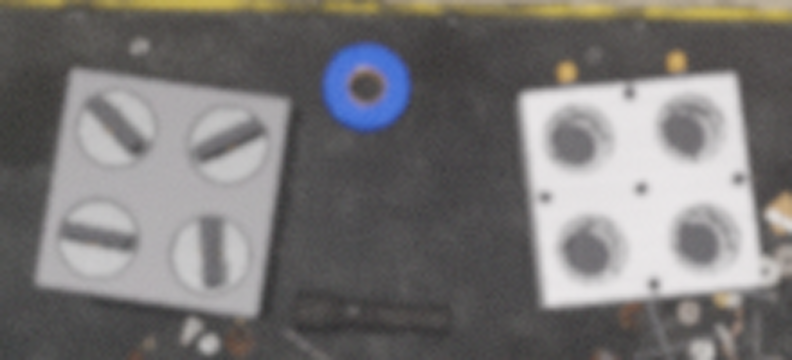

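View pics/scenec.png

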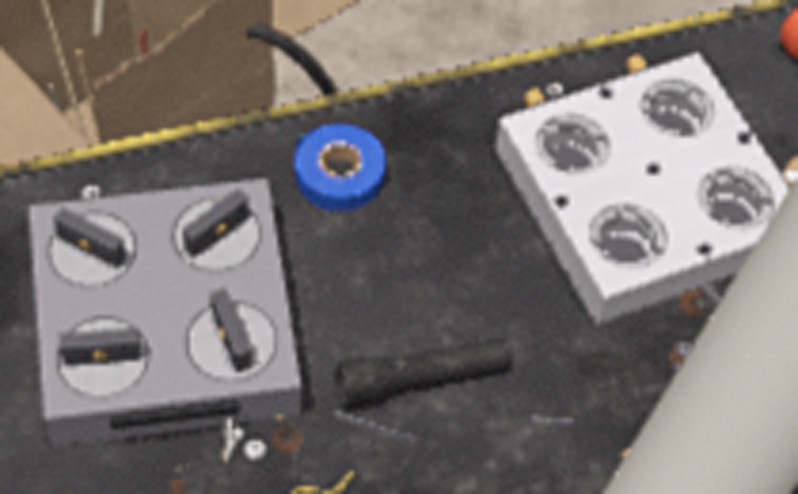

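```bash
python3 - <<'E'
from h import *
c=r.get_calibration('top');p=cv2.imread('pics/top0.png');d=np.load('pics/top0.npy')
P=cloud(d,c)
for nm,cc,z,thr in(("man",(418,172),.0455,None),("tray",(285,172),.051,None)):
    g=p.astype(int).mean(2)
    m=np.zeros((400,640),np.uint8);x,y=cc
    sub=(g[y-45:y+45,x-45:x+45]>105).astype(np.uint8);m[y-45:y+45,x-45:x+45]=sub
    m=cv2.morphologyEx(m,cv2.MORPH_OPEN,np.ones((5,5)))
    cn=max(cv2.findContours(m,cv2.RETR_EXTERNAL,cv2.CHAIN_APPROX_NONE)[0],key=cv2.contourArea)
    W=onplane(cn[:,0],z,c)[:,:2]*1000
    rect=cv2.minAreaRect(W.astype(np.float32));print(nm,rect)
    zz=P[...,2][m>0];print(np.median(zz))
# corners by hand
def sq(pts,z):
    uv=np.array(pts)/3.6+[240-.36,120-.36];W=onplane(uv,z,c)[:,:2]
    print(W.mean(0),[np.linalg.norm(W[i]-W[i-1]).round(4) for i in range(4)],[np.degrees(np.arctan2(*(W[i]-W[i-1])[::-1])).round(1) for i in range(4)])
sq([(520,93),(737,72),(763,287),(543,307)],.0455)
sq([(71,69),(291,97),(258,317),(36,286)],.051)
for nm,uv in {'1':(115,125),'2':(227,139),'3':(97,236),'4':(212,252)}.items():
    print(nm,onplane(np.array(uv)/3.6+[239.64,119.64],.081,c).round(4))
for n in ['top','scene']:
    cc=r.get_calibration(n);print(n,-RT(cc)[0].T@RT(cc)[1])
cw=r.get_calibration('wrist');R,t=RT(cw);s=r.sense();print('wristcam in tool',s['ee_rot'].T@(-R.T@t-s['tcp_pos']),'\n',s['ee_rot'].T@R.T)
E
```

```text
man ((561.6505126953125, -254.71365356445312), (226.287353515625, 238.63534545898438), 4.972347259521484)
0.04192827381466363
tray ((545.7348022460938, 182.84446716308594), (201.38351440429688, 202.6179656982422), 82.3577880859375)
0.050410674169686705
[ 0.55777021 -0.23931602] [np.float64(0.1927), np.float64(0.1946), np.float64(0.194), np.float64(0.1938)] [np.float64(6.2), np.float64(-83.2), np.float64(-174.0), np.float64(96.5)]
[0.54559794 0.18158367] [np.float64(0.1968), np.float64(0.1977), np.float64(0.1986), np.float64(0.1964)] [np.float64(-6.7), np.float64(-96.2), np.float64(172.9), np.float64(83.3)]
1 [[0.5975 0.2234 0.081 ]]
2 [[0.5871 0.1258 0.081 ]]
3 [[0.4997 0.2354 0.081 ]]
4 [[0.4879 0.136  0.081 ]]
top [0.27912031 0.0585378  1.46879237]
scene [-0.14276126  0.26293964  1.17257937]
wristcam in tool [-0.16245092 -0.00058168 -0.06915451] 
 [[ 8.04233077e-04 -2.50718460e-01  9.68059713e-01]
 [ 9.99999383e-01 -5.40374665e-04 -9.70719546e-04]
 [ 7.66492252e-04  9.68059896e-01  2.50717870e-01]]
```

```bash
cat >> h.py <<'E'
from scipy.spatial.transform import Rotation as Ro
def Rd(psi):
    a=np.radians(psi); z=np.array([np.cos(a),np.sin(a),0]); x=np.array([0,0,-1.]); return np.c_[x,np.cross(z,x),z]
def psi(R): return np.degrees(np.arctan2(R[1,2],R[0,2]))
def plan(x,y,z,ps):
    s=r.sense();R=s['ee_rot'];p=s['tcp_pos']
    sh=R.T@(np.array([x,y,z])-p)*100
    rv=Ro.from_matrix(R.T@Rd(ps)).as_rotvec(degrees=True)/10
    print('t',round(s['time_s'],2),'pos',(p*1000).round(1),'psi',psi(R).round(2),'j6',s['joints'][5].round(1),'F',s['wrist_force'].round(1),'M',s['moment'].round(2),'w',round(s['gripper_width']*87,1))
    print('row',sh.round(2).tolist()+rv.round(3).tolist())
E
cat > go <<'E'
#!/bin/sh
python3 -c "from h import *;plan($1,$2,$3,$4)"
E
chmod +x go; ./go .40 -.17 .30 -23
```

```text
t 0.15 pos [ 162.2 -603.1  221.7] psi 15.05 j6 -14.8 F [ 0.6  0.2 -0.7] M [-0.01  0.05 -0.03] w 86.6
row [-7.77, 35.66, 34.2, 3.805, -0.004, -0.009]
```

Emit:
play_rows(
  plan=[
    [[-1.6,7.2,6.8,0.8,0,0],[-3.2,14.3,13.6,1.6,0,0],[-4.7,19,18,2.4,0,0],[-6,23,22,3,0,0],[-7.5,26,25,3.8,0,0]],
  ],
  hand=0.5,
)

```text
time_s: 0.78
tcp_pos: [0.3097, -0.3334, 0.2833]
ee_rot: [[-0.0, 0.393, 0.92], [0.0, 0.92, -0.393], [-1.0, 0.0, -0.0]]
wrist_force: [2.0, -0.8, 1.2]
gripper_width: 0.541
```

```bash
./go .40 -.17 .30 -23
```

```text
t 0.78 pos [ 309.7 -333.4  283.3] psi -23.14 j6 -86.6 F [ 2.  -0.8  1.2] M [-0.07 -0.16  0.04] w 47.1
row [-1.67, 18.58, 1.88, -0.014, -0.002, -0.001]
```

Emit:
play_rows(
  plan=[
    [[0,4,0.3,0,0,0],[0,8,0.7,0,0,0],[0,11.5,1,0,0,0],[0,13.4,1.2,0,0,0],[0,13.4,1.2,0,0,0]],
  ],
)

```text
time_s: 1.4
tcp_pos: [0.3728, -0.2156, 0.283]
ee_rot: [[-0.0, 0.386, 0.922], [0.0, 0.922, -0.386], [-1.0, 0.0, -0.0]]
wrist_force: [-0.0, -1.4, 0.9]
gripper_width: 0.506
```

```bash
./go .40 -.17 .30 -23; python3 - <<'E'
from h import *
c=r.get_calibration('wrist');s=r.sense();p,d=r.capture('wrist');cv2.imwrite('pics/w1.png',p);np.savez('pics/w1.npz',d=d,rvec=c['rvec'],tvec=c['tvec'],p=s['tcp_pos'],R=s['ee_rot'])
E
./go .40 -.17 .30 -23
```

```text
t 1.4 pos [ 372.8 -215.6  283. ] psi -22.73 j6 -104.4 F [-0.  -1.4  0.9] M [-0.07 -0.02  0.04] w 44.1
row [-1.7, 5.26, 0.75, 0.027, -0.002, -0.001]
t 1.45 pos [ 372.5 -216.2  283. ] psi -22.79 j6 -104.4 F [ 0.3 -0.4  0. ] M [-0.08  0.01  0.  ] w 43.5
row [-1.7, 5.33, 0.75, 0.021, -0.002, 0.0]
```

View pics/w1.png

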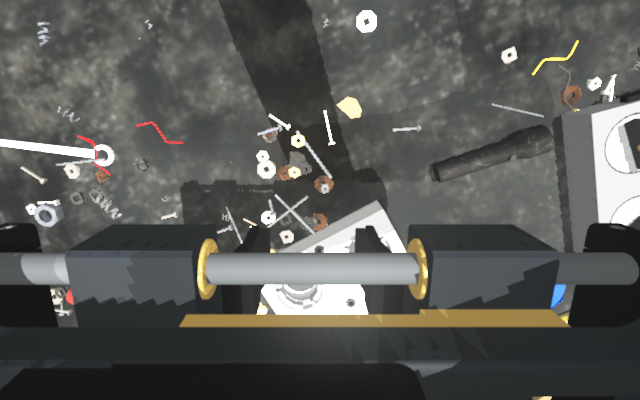

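The view direction is inverted: the area visible past the fingers lies behind the tool (−z). I'll stand beyond the block.

```bash
./go .645 -.275 .30 -23
```

```text
t 1.45 pos [ 372.5 -216.2  283. ] psi -22.79 j6 -104.4 F [ 0.3 -0.4  0. ] M [-0.08  0.01  0.  ] w 43.5
row [-1.71, 5.14, 27.4, 0.021, -0.002, 0.0]
```

Emit:
play_rows(
  plan=[
    [[-1.7,1,5.5,0,0,0],[-1.7,2,11,0,0,0],[-1.7,3,17,0,0,0],[-1.7,4,22,0,0,0],[-1.7,5.1,27.4,0,0,0]],
  ],
)

```text
time_s: 2.08
tcp_pos: [0.6457, -0.2779, 0.2997]
ee_rot: [[-0.001, 0.39, 0.921], [-0.0, 0.921, -0.39], [-1.0, -0.0, -0.001]]
wrist_force: [0.7, 0.4, 0.8]
gripper_width: 0.499
```

Emit:
play_rows(
  plan=[
    [[0,0,0,0,0,0]],
  ],
)

```text
time_s: 2.2
tcp_pos: [0.6468, -0.2774, 0.2943]
ee_rot: [[-0.007, 0.39, 0.921], [0.002, 0.921, -0.39], [-1.0, -0.001, -0.007]]
wrist_force: [-0.8, 1.0, -1.6]
gripper_width: 0.502
```

```bash
cat >> h.py <<'E'
def shot(f):
    s=r.sense();c=r.get_calibration('wrist');p,d=r.capture('wrist');cv2.imwrite(f'pics/{f}.png',p);np.savez(f'pics/{f}.npz',d=d,vfov=c['vfov'],cx=c['cx'],cy=c['cy'],rvec=c['rvec'],tvec=c['tvec'],p=s['tcp_pos'],R=s['ee_rot'])
    return p,d,c
E
python3 -c "from h import *;shot('w2')"; ./go .645 -.275 .30 -23
```

```text
t 2.25 pos [ 645.2 -277.2  296.3] psi -22.95 j6 -102.8 F [ 0.1 -0.3  0.4] M [-0.03  0.02  0.03] w 43.8
row [-0.37, 0.2, -0.11, 0.005, -0.031, 0.005]
```

View pics/w2.png

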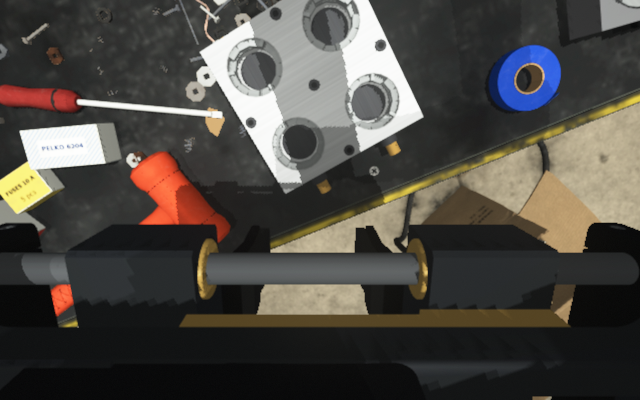

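```bash
cat >> h.py <<'E'
def ports(d,c,cen0=(.558,-.239),yaw0=6.5):
    from scipy.optimize import least_squares
    from scipy import ndimage
    P=cloud(d,c);ok=d>0
    z=P[...,2];top=ok&(abs(z-np.median(z[ok&(z>.035)&(z<.056)&(np.hypot(P[...,0]-cen0[0],P[...,1]-cen0[1])<.12)]))<.004)
    top&=np.hypot(P[...,0]-cen0[0],P[...,1]-cen0[1])<.16
    print('top z',np.median(z[top]).round(4))
    out=[]
    a=np.radians(yaw0);M=np.array([[np.cos(a),-np.sin(a)],[np.sin(a),np.cos(a)]])
    for q in[(50,50),(50,-50),(-50,50),(-50,-50)]:
        g=np.array(cen0)+M@np.array(q)/1000
        for it in range(3):
            # rim: edge points of the top mask, by rays from g
            ang=np.radians(np.arange(0,360,3));E=[]
            for t in ang:
                rr=np.arange(.024,.040,.0003);W=np.c_[g[0]+rr*np.cos(t),g[1]+rr*np.sin(t),np.full(len(rr),.0455)]
                uv=proj(W,c);
                if (uv<1).any() or (uv[:,0]>638).any() or (uv[:,1]>398).any(): continue
                m=ndimage.map_coordinates(top.astype(float),[uv[:,1],uv[:,0]],order=1)
                i=np.argmax(m>.5)
                if m[i]>.5 and i>0: E.append(W[i,:2])
            E=np.array(E)
            f=lambda v:np.hypot(E[:,0]-v[0],E[:,1]-v[1])-v[2]
            s=least_squares(f,[*g,.031],loss='soft_l1',f_scale=.0007);g=s.x[:2]
        out.append(g);print(q,g.round(4),'r',s.x[2].round(4),len(E),'rms',np.sqrt(np.mean(f(s.x)**2)).round(5))
    out=np.array(out)
    cen=out.mean(0);v=(out[0]-out[3])+0;yaw=np.degrees(np.arctan2(v[1],v[0]))-45
    print('cen',cen.round(4),'yaw',yaw.round(2),'side',[np.linalg.norm(out[i]-out[j]).round(4) for i,j in((0,1),(2,3),(0,2),(1,3))])
    return out
E
python3 - <<'E'
from h import *
n=np.load('pics/w2.npz');c={k:n[k] for k in('vfov','cx','cy','rvec','tvec')}
ports(n['d'],c)
E
```

```text
top z 0.0458
(50, 50) [ 0.602  -0.1804] r 0.0282 97 rms 0.00304
(50, -50) [ 0.6126 -0.2864] r 0.0286 91 rms 0.00313
(-50, 50) [ 0.4993 -0.1953] r 0.0286 72 rms 0.00352
(-50, -50) [ 0.5115 -0.2956] r 0.0281 94 rms 0.00306
cen [ 0.5564 -0.2394] yaw 6.84 side [np.float64(0.1065), np.float64(0.101), np.float64(0.1038), np.float64(0.1014)]
```

```bash
python3 - <<'E'
from h import *
p=cv2.imread('pics/w2.png');n=np.load('pics/w2.npz');c={k:n[k] for k in('vfov','cx','cy','rvec','tvec')}
q=cv2.resize(p[0:200,200:430],None,fx=3,fy=3,interpolation=cv2.INTER_CUBIC)
z=cloud(n['d'],c)[...,2][0:200,200:430];zz=np.clip((z-.0)/.06*255,0,255).astype(np.uint8)
cv2.imwrite('pics/w2c.png',q);cv2.imwrite('pics/w2z.png',cv2.resize(zz,None,fx=3,fy=3,interpolation=cv2.INTER_NEAREST))
E
```

```text
(no output)
```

View pics/w2c.png

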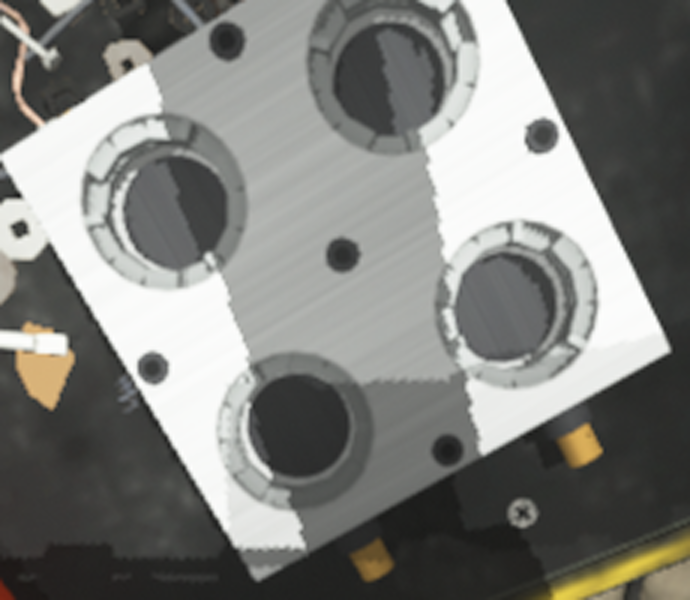

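View pics/w2z.png

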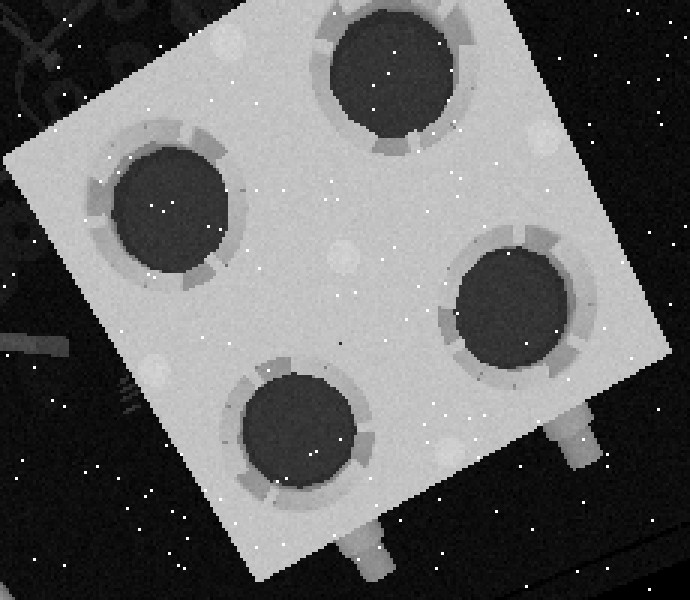

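```bash
cat >> h.py <<'E'
def block(d,c,ztop=.0455,cen0=(.558,-.239),size=.19):
    """fit square outline of given size at ztop; edges from depth"""
    from scipy.optimize import least_squares
    dm=cv2.medianBlur(d,3);z=cloud(dm,c)[...,2];P=cloud(dm,c)
    m=((z>ztop-.008)&(z<ztop+.008)&(np.hypot(P[...,0]-cen0[0],P[...,1]-cen0[1])<.17)).astype(np.uint8)
    m=cv2.morphologyEx(m,cv2.MORPH_OPEN,np.ones((3,3)))
    cn=max(cv2.findContours(m,cv2.RETR_EXTERNAL,cv2.CHAIN_APPROX_NONE)[0],key=cv2.contourArea)[:,0]
    cn=cn[(cn[:,0]>2)&(cn[:,0]<637)&(cn[:,1]>2)&(cn[:,1]<397)]
    W=onplane(cn,ztop,c)[:,:2]
    def f(v):
        a=v[2];q=(W-v[:2])@np.array([[np.cos(a),-np.sin(a)],[np.sin(a),np.cos(a)]])
        return np.max(abs(q),1)-v[3]
    a0=np.radians(cv2.minAreaRect((W*1000).astype(np.float32))[2]);a0=(a0+np.pi/4)%(np.pi/2)-np.pi/4
    s=least_squares(f,[*cen0,a0,size/2],loss='soft_l1',f_scale=.0007)
    print('block cen',s.x[:2].round(4),'yaw',np.degrees(s.x[2]).round(2),'side',(2*s.x[3]).round(4),'n',len(W),'med|res|',np.median(abs(s.fun)).round(5))
    print('z of top',np.median(z[m>0]).round(4))
    a=s.x[2];M=np.array([[np.cos(a),-np.sin(a)],[np.sin(a),np.cos(a)]])
    o=np.array([s.x[:2]+M@np.array(q) for q in[(.05,.05),(.05,-.05),(-.05,.05),(-.05,-.05)]]);print(o.round(4).tolist());return s.x,o
E
python3 - <<'E'
from h import *
n=np.load('pics/w2.npz');c={k:n[k] for k in('vfov','cx','cy','rvec','tvec')}
block(n['d'],c)
t=np.load('pics/top0.npy');ct=r.get_calibration('top');block(t,ct);block(t,ct,.051,(.5456,.1816),.195)
t=np.load('pics/scene0.npy');ct=r.get_calibration('scene');block(t,ct,.051,(.5456,.1816),.195)
# port floor circle check: bore hole r=24 below? use color-free depth z<.03
P=cloud(cv2.medianBlur(n['d'],3),c);z=P[...,2]
print('floor z',np.median(z[(z<.03)&(np.hypot(P[...,0]-.602,P[...,1]+.183)<.02)]))
E
```

```text
block cen [ 0.5592 -0.2394] yaw 6.64 side 0.1885 n 595 med|res| 0.00048
z of top 0.0458
[[0.603, -0.184], [0.6146, -0.2833], [0.5037, -0.1955], [0.5153, -0.2949]]
block cen [ 0.5567 -0.24  ] yaw 6.73 side 0.1877 n 228 med|res| 0.00082
z of top 0.0445
[[0.6005, -0.1845], [0.6122, -0.2838], [0.5012, -0.1962], [0.5129, -0.2955]]
block cen [0.5438 0.1818] yaw -7.22 side 0.1926 n 234 med|res| 0.00083
z of top 0.0502
[[0.5997, 0.2251], [0.5871, 0.1259], [0.5005, 0.2377], [0.4879, 0.1385]]
block cen [0.5388 0.1853] yaw -7.1 side 0.1914 n 318 med|res| 0.00248
z of top 0.0519
[[0.5946, 0.2287], [0.5823, 0.1295], [0.4954, 0.2411], [0.483, 0.1418]]
floor z 0.012354425413764135
```

Emit:
play_rows(
  plan=[
    [[0,0,-4,0,0,0],[0,0,-4,0,0,0],[0,0,-4,0,0,0],[0,0,-4,0,0,0],[0,0,-4,0,0,0]],
  ],
)

```text
time_s: 2.88
tcp_pos: [0.6082, -0.2607, 0.3]
ee_rot: [[0.0, 0.389, 0.921], [-0.0, 0.921, -0.389], [-1.0, -0.0, 0.0]]
wrist_force: [-0.0, 0.6, -0.3]
gripper_width: 0.499
```

```bash
python3 - <<'E'
from h import *
p,d,c=shot('w3');block(d,c);plan(.6,-.27,.3,-23+180)
E
```

```text
block cen [ 0.5588 -0.2392] yaw 6.61 side 0.1892 n 554 med|res| 0.00027
z of top 0.0458
[[0.6027, -0.1838], [0.6142, -0.2831], [0.5034, -0.1953], [0.5149, -0.2946]]
t 2.92 pos [ 608.2 -260.7  299.9] psi -22.88 j6 -103.7 F [-0.1  0.2 -0.5] M [ 0.04 -0.02 -0.03] w 43.5
row [-0.01, -1.18, -0.39, -17.988, -0.0, -0.001]
```

```bash
./go .595 .197 .30 18
```

```text
t 2.92 pos [ 608.2 -260.7  299.9] psi -22.88 j6 -103.7 F [-0.1  0.2 -0.5] M [ 0.04 -0.02 -0.03] w 43.5
row [-0.01, 41.65, -19.01, -4.088, -0.001, -0.0]
```

Emit:
play_rows(
  plan=[
    [[0,5,-2.5,-0.6,0,0],[0,10.5,-5,-1.2,0,0],[0,16,-7.5,-1.8,0,0],[0,21.5,-10,-2.4,0,0],[0,27,-12.5,-3,0,0]],
  ],
)

```text
time_s: 3.55
tcp_pos: [0.5977, 0.0388, 0.3002]
ee_rot: [[0.0, -0.128, 0.992], [-0.0, 0.992, 0.128], [-1.0, -0.0, 0.0]]
wrist_force: [1.0, -0.1, -0.6]
gripper_width: 0.502
```

```bash
./go .595 .197 .30 18
```

```text
t 3.55 pos [597.7  38.8 300.2] psi 7.33 j6 -101.9 F [ 1.  -0.1 -0.6] M [-0.01 -0.12  0.01] w 43.7
row [0.02, 15.72, 1.76, -1.067, 0.002, 0.0]
```

Emit:
play_rows(
  plan=[
    [[0,5,0.5,-0.4,0,0],[0,10,1.1,-0.8,0,0],[0,14,1.5,-1.1,0,0],[0,15.7,1.8,-1.1,0,0],[0,15.7,1.8,-1.1,0,0]],
  ],
)

```text
time_s: 4.18
tcp_pos: [0.5962, 0.1955, 0.2996]
ee_rot: [[-0.001, -0.312, 0.95], [-0.001, 0.95, 0.312], [-1.0, -0.0, -0.001]]
wrist_force: [0.2, 0.1, 0.4]
gripper_width: 0.499
```

```bash
./go .595 .197 .30 18;python3 - <<'E'
from h import *
p,d,c=shot('w4');block(d,c,.051,(.545,.182),.195)
E
```

```text
t 4.17 pos [596.2 195.5 299.6] psi 18.18 j6 -104.7 F [0.2 0.1 0.4] M [-0.06  0.01  0.02] w 43.5
row [-0.04, 0.17, -0.06, 0.018, -0.005, 0.002]
block cen [0.546  0.1837] yaw -7.34 side 0.1944 n 597 med|res| 0.00029
z of top 0.0512
[[0.6019, 0.2269], [0.5892, 0.1277], [0.5028, 0.2397], [0.49, 0.1405]]
```

View pics/w4.png

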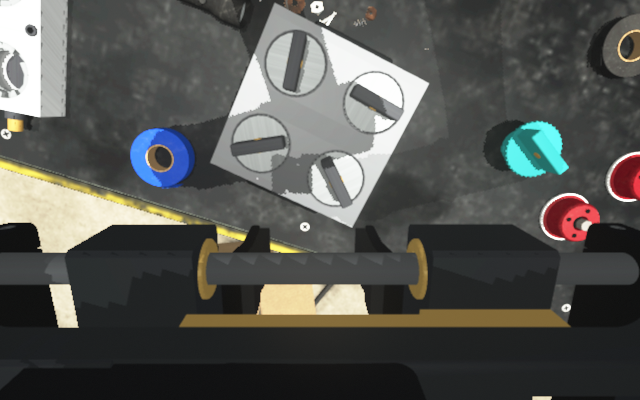

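The wrist view shows the tray with four grey-steel plugs with dark bars, at (296,62), (373,102), (261,143) and (336,180). The turquoise one at (540,150) is outside the tray, so it is not meant. Next I'll measure the bars.

```bash
cat >> h.py <<'E'
def bars(d,c,zlo,zhi,cens,rad=.045):
    P=cloud(cv2.medianBlur(d,3),c);z=P[...,2];out=[]
    for g in cens:
        m=(z>zlo)&(z<zhi)&(np.hypot(P[...,0]-g[0],P[...,1]-g[1])<rad)
        m=cv2.morphologyEx(m.astype(np.uint8),cv2.MORPH_OPEN,np.ones((3,3)))
        if m.sum()<60: print('none at',g);continue
        zt=np.percentile(z[m>0],60);m&=(z>zt-.006).astype(np.uint8)
        n,l,st,_=cv2.connectedComponentsWithStats(m);m=l==1+np.argmax(st[1:,4])
        W=P[m][:,:2]*1000;rc=cv2.minAreaRect(W.astype(np.float32))
        (cx,cy),(w,h),a=rc;a=a if w>h else a+90;a=(a+90)%180-90
        print('bar',np.round([cx,cy],1),'mean',W.mean(0).round(1),'LxW',round(max(w,h),1),round(min(w,h),1),'yaw',round(a,1),'ztop',np.median(z[m]).round(4));out.append((cx,cy,a))
    return out
E
python3 - <<'E'
from h import *
n=np.load('pics/w4.npz');c={k:n[k] for k in('vfov','cx','cy','rvec','tvec')}
bars(n['d'],c,.066,.095,[[0.6019, 0.2269], [0.5892, 0.1277], [0.5028, 0.2397], [0.49, 0.1405]])
p=cv2.imread('pics/w4.png');cv2.imwrite('pics/w4c.png',cv2.resize(p[0:230,190:460],None,fx=2.6,fy=2.6))
E
```

```text
bar [602.1 227. ] mean [601.1 226.3] LxW 60.0 14.2 yaw 44.1 ztop 0.0812
bar [589.4 127.5] mean [588.8 127.9] LxW 59.9 14.1 yaw -63.4 ztop 0.0813
bar [502.4 239.5] mean [502.6 238.9] LxW 59.7 14.2 yaw 79.6 ztop 0.0812
bar [490.  140.1] mean [489.7 140.3] LxW 60.6 14.1 yaw 5.0 ztop 0.0813
```

View pics/w4c.png

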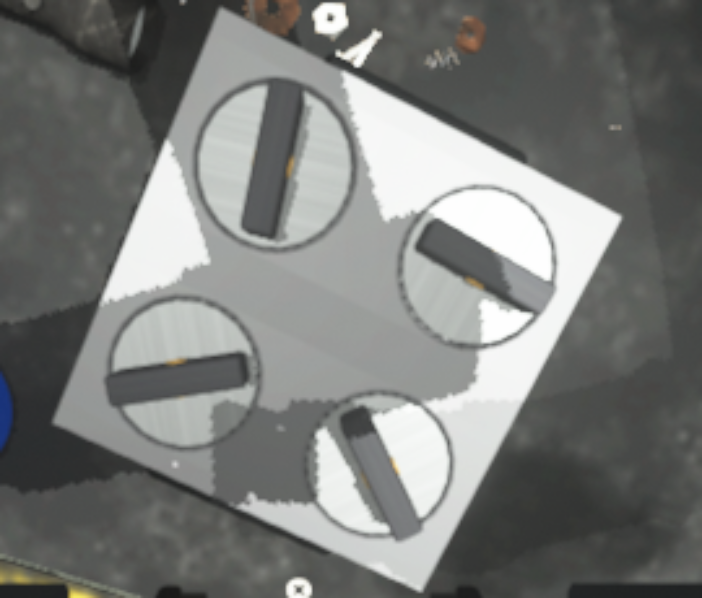

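```bash
./go .490 .1401 .11 5
```

```text
t 4.22 pos [596.2 194.5 299.9] psi 18.11 j6 -104.7 F [-0.4 -0.3 -0.6] M [0.01 0.09 0.01] w 43.3
row [18.99, -1.86, -11.77, 1.311, -0.004, 0.003]
```

Emit:
play_rows(
  plan=[
    [[4,-0.4,-3,0.3,0,0],[9,-1,-6.5,0.7,0,0],[14,-1.5,-9.5,1.1,0,0],[18,-1.9,-11.8,1.3,0,0],[18,-1.9,-11.8,1.3,0,0]],
  ],
)

```text
time_s: 4.85
tcp_pos: [0.4868, 0.1367, 0.1179]
ee_rot: [[-0.007, -0.087, 0.996], [-0.004, 0.996, 0.087], [-1.0, -0.003, -0.007]]
wrist_force: [1.1, -0.3, 0.6]
gripper_width: 0.5
```

```bash
./go .490 .1401 .053 5
```

```text
t 4.85 pos [486.8 136.7 117.9] psi 4.99 j6 -119.1 F [ 1.1 -0.3  0.6] M [-0.03 -0.1  -0.01] w 43.5
row [6.49, 0.33, 0.39, -0.001, -0.039, 0.019]
```

Emit:
play_rows(
  plan=[
    [[0,0,0,0,0,0],[2.5,0,0,0,0,0],[5,0,0,0,0,0],[6.4,0,0,0,0,0],[6.4,0,0,0,0,0]],
  ],
)

```text
time_s: 5.48
tcp_pos: [0.4907, 0.1404, 0.0563]
ee_rot: [[0.0, -0.09, 0.996], [-0.0, 0.996, 0.09], [-1.0, -0.0, 0.0]]
wrist_force: [0.2, 0.6, -0.2]
gripper_width: 0.502
```

```bash
./go .490 .1401 .053 5
```

```text
t 5.47 pos [490.7 140.4  56.3] psi 5.14 j6 -119.1 F [ 0.2  0.6 -0.2] M [0.01 0.03 0.03] w 43.6
row [0.33, -0.02, -0.07, 0.014, 0.002, 0.0]
```

Emit:
play_rows(
  plan=[
    [[0.3,0,-0.1,0,0,0],[0.3,0,-0.1,0,0,0],[0.3,0,-0.1,0,0,0],[0.3,0,-0.1,0,0,0],[0.3,0,-0.1,0,0,0]],
  ],
  hand=0,
)

```text
time_s: 6.1
tcp_pos: [0.489, 0.1402, 0.0535]
ee_rot: [[0.001, -0.09, 0.996], [0.0, 0.996, 0.09], [-1.0, 0.0, 0.001]]
wrist_force: [-1.3, 0.9, 1.3]
gripper_width: 0.158
```

```bash
./go .490 .1401 .20 5
```

```text
t 6.1 pos [489.  140.2  53.5] psi 5.14 j6 -119.2 F [-1.3  0.9  1.3] M [0.04 0.12 0.05] w 13.7
row [-14.65, -0.01, 0.1, 0.014, 0.004, -0.001]
```

Emit:
play_rows(
  plan=[
    [[-1,0,0,0,0,0],[-3,0,0,0,0,0],[-6.5,0,0,0,0,0],[-10,0,0,0,0,0],[-13.5,0,0,0,0,0]],
  ],
)

```text
time_s: 6.72
tcp_pos: [0.4882, 0.1397, 0.1894]
ee_rot: [[-0.001, -0.089, 0.996], [-0.0, 0.996, 0.089], [-1.0, -0.0, -0.001]]
wrist_force: [0.4, 0.0, -1.4]
gripper_width: 0.156
```

```bash
./go .5149 -.2946 .19 -23;
```

```text
t 6.72 pos [488.2 139.7 189.4] psi 5.12 j6 -119.2 F [ 0.4  0.  -1.4] M [ 0.   -0.1   0.04] w 13.6
row [-0.06, -43.49, -1.22, 2.812, -0.004, 0.001]
```

Emit:
play_rows(
  plan=[
    [[0,-3,-0.1,0.3,0,0],[0,-8,-0.2,0.6,0,0],[0,-13.5,-0.3,1,0,0],[0,-19,-0.5,1.4,0,0],[0,-24.5,-0.7,1.8,0,0]],
  ],
)

```text
time_s: 7.35
tcp_pos: [0.5032, -0.1063, 0.1884]
ee_rot: [[-0.0, 0.225, 0.974], [0.0, 0.974, -0.225], [-1.0, 0.0, -0.0]]
wrist_force: [0.4, 0.3, -1.3]
gripper_width: 0.158
```

```bash
./go .5149 -.2946 .19 -23;
```

```text
t 7.35 pos [ 503.2 -106.3  188.4] psi -12.99 j6 -109.1 F [ 0.4  0.3 -1.3] M [-0.01 -0.12 -0.01] w 13.8
row [-0.17, -18.09, 5.37, 1.001, -0.002, -0.001]
```

Emit:
play_rows(
  plan=[
    [[0,-5,1.5,0.3,0,0],[0,-10,3,0.6,0,0],[0,-15,4.5,0.9,0,0],[0,-18.1,5.4,1,0,0],[0,-18.1,5.4,1,0,0]],
  ],
)

```text
time_s: 7.98
tcp_pos: [0.5153, -0.295, 0.1875]
ee_rot: [[-0.001, 0.392, 0.92], [0.001, 0.92, -0.392], [-1.0, -0.0, -0.001]]
wrist_force: [0.4, 0.4, -3.5]
gripper_width: 0.155
```

Emit:
play_rows(
  plan=[
    [[0,0,0,0,0,0],[0,0,0,0,0,0]],
  ],
)

```text
time_s: 8.22
tcp_pos: [0.516, -0.2921, 0.1883]
ee_rot: [[-0.0, 0.387, 0.922], [0.0, 0.922, -0.387], [-1.0, 0.0, -0.0]]
wrist_force: [0.0, 0.5, -1.6]
gripper_width: 0.156
```

```bash
./go .5149 -.2946 .09 -23;python3 - <<'E'
from h import *
p,d,c=shot('w5')
P=cloud(cv2.medianBlur(d,3),c)
E
```

```text
t 8.22 pos [ 516.  -292.1  188.3] psi -22.79 j6 -98.9 F [ 0.   0.5 -1.6] M [-0.03 -0.04  0.02] w 13.6
row [9.83, -0.28, -0.0, 0.021, -0.001, -0.001]
```

View pics/w5.png

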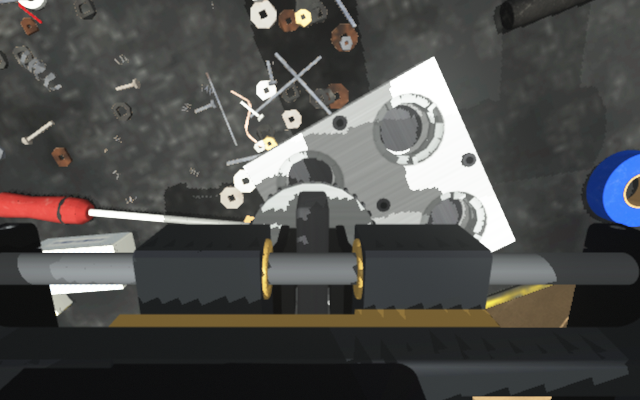

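```bash
python3 - <<'E'
from h import *
n=np.load('pics/w5.npz');c={k:n[k] for k in('vfov','cx','cy','rvec','tvec')}
P=cloud(n['d'],c)
for v in range(180,226,4):
    print(v,[( (n['R'].T@(P[v,u]-n['p']))*1000).round(1).tolist() for u in (300,313,325)])
E
```

```text
180 [[176.0, -13.6, 2.3], [4.7, -0.7, -33.6], [176.9, 11.9, 2.5]]
184 [[4.1, -7.3, -31.7], [3.5, -0.7, -31.8], [3.0, 5.3, -31.9]]
188 [[1.9, -7.2, -30.1], [2.6, -0.7, -29.9], [2.4, 5.3, -30.0]]
192 [[2.2, -7.3, -28.0], [-0.7, -0.7, -28.7], [2.1, 5.3, -28.0]]
196 [[-6.6, -6.9, -28.2], [-7.5, -0.8, -28.4], [-7.6, 4.9, -28.4]]
200 [[-14.4, -6.7, -28.4], [-16.0, -0.8, -28.8], [-14.9, 4.6, -28.5]]
204 [[-21.2, -6.4, -28.4], [-22.6, -0.8, -28.8], [-21.1, 4.4, -28.4]]
208 [[-27.1, -6.2, -28.3], [-27.7, -0.8, -28.5], [-27.0, 4.2, -28.3]]
212 [[-28.5, -6.2, -27.1], [-27.8, -0.8, -26.8], [-26.9, 4.2, -26.5]]
216 [[-27.8, -6.2, -25.1], [-27.0, -0.8, -24.8], [-27.7, 4.2, -25.0]]
220 [[-27.0, -6.3, -23.1], [-28.4, -0.8, -23.5], [-28.1, 4.2, -23.4]]
224 [[-25.8, -6.3, -20.8], [-27.2, -0.8, -21.3], [-27.8, 4.2, -21.5]]
```

```bash
cat >> h.py <<'E'
def held(f):
    n=np.load(f'pics/{f}.npz');c={k:n[k] for k in('vfov','cx','cy','rvec','tvec')}
    T=(cloud(cv2.medianBlur(n['d'],3),c)-n['p'])@n['R']*1000
    m=(T[...,0]>-36)&(T[...,0]<-20)&(abs(T[...,1])<20)&(T[...,2]>-45)&(T[...,2]<-15)
    m[228:]=False
    T=T[m]
    top=T[(T[:,0]<-22)&(T[:,2]<-20)]
    ylo,yhi=np.percentile(top[:,1],[2,98]);ze=np.percentile(T[:,2],3)
    print('held: y',ylo.round(1),yhi.round(1),'yc',((ylo+yhi)/2).round(2),'z end',ze.round(1),'zc',(ze+30).round(2),'topx',np.median(top[:,0]).round(1))
E
python3 -c "
from h import *
held('w5')"
```

```text
held: y -7.6 5.5 yc -1.0 z end -28.7 zc 1.27 topx -27.6
```

```bash
./go .5141 -.2932 .085 -23
```

```text
t 8.28 pos [ 516.2 -292.1  188.4] psi -22.78 j6 -98.9 F [ 0.4  0.4 -1.8] M [-0.05 -0.03 -0.01] w 13.9
row [10.34, -0.19, -0.15, 0.022, 0.0, -0.001]
```

Emit:
play_rows(
  plan=[
    [[2.5,-0.1,-0.1,0,0,0],[5.5,-0.2,-0.2,0,0,0],[8,-0.2,-0.2,0,0,0],[9.8,-0.2,-0.2,0,0,0],[10.3,-0.2,-0.2,0,0,0]],
  ],
)

```text
time_s: 8.9
tcp_pos: [0.513, -0.2932, 0.0842]
ee_rot: [[-0.002, 0.388, 0.922], [0.001, 0.922, -0.388], [-1.0, -0.0, -0.002]]
wrist_force: [0.6, -0.5, -1.6]
gripper_width: 0.158
```

Emit:
play_rows(
  plan=[
    [[0.4,0,0,0,0,0],[0.8,0,0,0,0,0],[1.1,0,0,0,0,0],[1.1,0,0,0,0,0]],
  ],
)

```text
time_s: 9.4
tcp_pos: [0.5134, -0.2942, 0.0741]
ee_rot: [[-0.0, 0.389, 0.921], [0.0, 0.921, -0.389], [-1.0, 0.0, -0.0]]
wrist_force: [-0.3, -0.2, -1.4]
gripper_width: 0.159
```

```bash
./go .5141 -.2932 .068 -23
```

```text
t 9.4 pos [ 513.4 -294.2   74.1] psi -22.87 j6 -98.7 F [-0.3 -0.2 -1.4] M [-0.03 -0.02 -0.  ] w 13.8
row [0.61, 0.12, 0.02, 0.013, -0.0, -0.0]
```

Emit:
play_rows(
  plan=[
    [[0.25,0,0,0,0,0],[0.5,0,0,0,0,0],[0.5,0,0,0,0,0]],
  ],
)

```text
time_s: 9.78
tcp_pos: [0.5136, -0.2942, 0.069]
ee_rot: [[0.0, 0.389, 0.921], [-0.0, 0.921, -0.389], [-1.0, 0.0, 0.0]]
wrist_force: [-0.1, 0.1, -2.0]
gripper_width: 0.159
```

Emit:
play_rows(
  plan=[
    [[0,0,0,0,0,0],[0,0,0,0,0,0],[0,0,0,0,0,0]],
  ],
  hand=0.2,
)

```text
time_s: 10.15
tcp_pos: [0.5137, -0.2943, 0.0694]
ee_rot: [[0.001, 0.389, 0.921], [-0.0, 0.921, -0.389], [-1.0, 0.0, 0.001]]
wrist_force: [-0.5, 0.6, -0.5]
gripper_width: 0.201
```

```bash
./go .5141 -.2932 .068 -23; python3 -c "
from h import *
shot('w6');held('w6')"
```

```text
t 10.15 pos [ 513.7 -294.3   69.4] psi -22.87 j6 -98.7 F [-0.5  0.6 -0.5] M [-0.02  0.    0.01] w 17.5
row [0.14, 0.11, -0.0, 0.013, 0.003, -0.0]
held: y -7.6 5.9 yc -0.82 z end -28.8 zc 1.24 topx -27.1
```

View pics/w6.png

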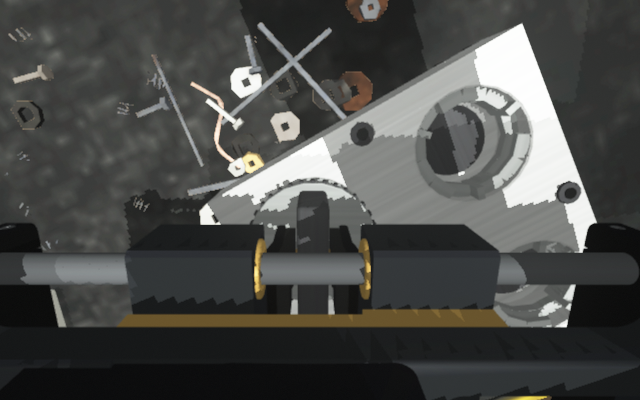

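Emit:
play_rows(
  plan=[
    [[0,0,0.1,-1,0,0],[0,0,0.1,-2,0,0],[0,0,0.1,-3,0,0],[0,0,0.1,-4,0,0],[0,0,0.1,-4,0,0]],
  ],
)

```text
time_s: 10.82
tcp_pos: [0.5145, -0.2946, 0.0693]
ee_rot: [[0.0, -0.293, 0.956], [-0.0, 0.956, 0.293], [-1.0, -0.0, 0.0]]
wrist_force: [-0.2, -0.1, 0.3]
gripper_width: 0.201
```

```bash
cat > st <<'E'
#!/bin/sh
python3 -c "
from h import *
plan(.5141,-.2932,.068,0)
shot('$1');held('$1')"
E
chmod +x st; ./st a1
```

```text
t 10.82 pos [ 514.5 -294.6   69.3] psi 17.01 j6 -58.8 F [-0.2 -0.1  0.3] M [-0.02 -0.04 -0.02] w 17.5
row [0.13, 0.15, 0.0, 1.701, 0.003, 0.001]Traceback (most recent call last):
  File "<string>", line 4, in <module>
    shot('a1');held('a1')
               ~~~~^^^^^^
  File "h.py", line 95, in held
    ylo,yhi=np.percentile(top[:,1],[2,98]);ze=np.percentile(T[:,2],3)
            ~~~~~~~~~~~~~^^^^^^^^^^^^^^^^^
    return _quantile_unchecked(
        a, q, axis, out, overwrite_input, method, keepdims, weights)
    return _ureduce(a,
                    func=_quantile_ureduce_func,
    ...<5 lines>...
                    overwrite_input=overwrite_input,
                    method=method)
    r = func(a, **kwargs)
    result = _quantile(arr,
                       quantiles=q,
    ...<2 lines>...
                       out=out,
                       weights=wgt)
    slices_having_nans = np.isnan(arr[-1, ...])
                                  ~~~^^^^^^^^^
IndexError: index -1 is out of bounds for axis 0 with size 0
```

The bar has left the height range I was filtering on, so it has probably already dropped. I'll widen the range and look.

```bash
python3 - <<'E'
s=open('h.py').read()
s=s.replace("m=(T[...,0]>-36)&(T[...,0]<-20)","m=(T[...,0]>-36)&(T[...,0]<-6)").replace("top=T[(T[:,0]<-22)&(T[:,2]<-20)]","tx=np.percentile(T[:,0],30);top=T[(T[:,0]<tx+4)&(T[:,2]<-20)]").replace("np.median(top[:,0]).round(1))","np.median(top[:,0]).round(1),'bar centre above block',(n['p'][2]*1000-np.median(top[:,0])-15.5-45.5).round(1),len(top))")
open('h.py','w').write(s)
E
python3 -c "
from h import *
held('w6');held('a1')"
```

```text
held: y -7.6 5.9 yc -0.82 z end -28.8 zc 1.17 topx -27.1 bar centre above block 35.5 731
held: y -5.7 7.7 yc 1.03 z end -30.3 zc -0.26 topx -18.7 bar centre above block 27.0 741
```

View pics/a1.png

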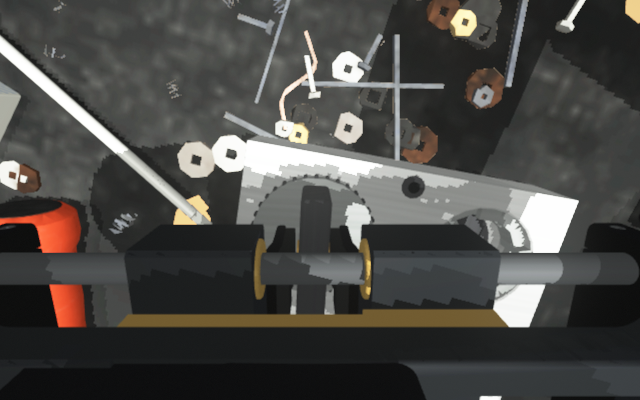

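Bar centre is now 27.0 mm above the block, so it has dropped. Now I'll turn it forward.

Emit:
play_rows(
  plan=[
    [[0.3,0,0,1,0,0],[0.3,0,0,2,0,0],[0.3,0,0,3,0,0],[0.3,0,0,4,0,0],[0.3,0,0,5,0,0]],
  ],
)

```text
time_s: 11.5
tcp_pos: [0.5141, -0.2944, 0.0656]
ee_rot: [[-0.001, 0.55, 0.835], [0.0, 0.835, -0.55], [-1.0, -0.0, -0.001]]
wrist_force: [0.0, -0.6, -1.1]
gripper_width: 0.198
```

```bash
./st a2
```

```text
t 11.5 pos [ 514.1 -294.4   65.6] psi -33.37 j6 -109.2 F [ 0.  -0.6 -1.1] M [-0.06  0.02 -0.01] w 17.2
row [-0.24, 0.1, -0.06, -3.337, -0.006, -0.001]
held: y -11.8 1.9 yc -4.99 z end -29.2 zc 0.77 topx -20.0 bar centre above block 24.5 660
```

Emit:
play_rows(
  plan=[
    [[0,0,0,0.7,0,0],[0,0,0,1.4,0,0],[0,0,0,2.1,0,0],[0,0,0,2.1,0,0]],
  ],
)

```text
time_s: 12.05
tcp_pos: [0.5144, -0.2945, 0.0659]
ee_rot: [[-0.0, 0.807, 0.591], [0.0, 0.591, -0.807], [-1.0, -0.0, -0.0]]
wrist_force: [0.4, 0.5, 0.3]
gripper_width: 0.196
```

```bash
./st a3
```

```text
t 12.05 pos [ 514.4 -294.5   65.9] psi -53.77 j6 -129.6 F [0.4 0.5 0.3] M [-0.04 -0.07  0.02] w 17.1
row [-0.21, 0.05, -0.12, -5.377, -0.002, 0.0]
held: y -11.5 1.9 yc -4.79 z end -28.8 zc 1.16 topx -18.2 bar centre above block 23.0 611
```

Emit:
play_rows(
  plan=[
    [[0,0,0,0.5,0,0],[0,0,0,1,0,0],[0,0,0,1,0,0]],
  ],
)

```text
time_s: 12.48
tcp_pos: [0.5142, -0.2944, 0.0658]
ee_rot: [[-0.001, 0.897, 0.443], [0.0, 0.443, -0.897], [-1.0, -0.0, -0.001]]
wrist_force: [-1.1, -0.3, -0.5]
gripper_width: 0.198
```

```bash
./st a4
```

```text
t 12.47 pos [ 514.2 -294.4   65.8] psi -63.71 j6 -139.6 F [-1.1 -0.3 -0.5] M [ 0.12 -0.03  0.08] w 17.2
row [-0.22, 0.04, -0.11, -6.371, -0.004, 0.0]
held: y -12.1 1.5 yc -5.29 z end -28.5 zc 1.53 topx -17.9 bar centre above block 22.7 594
```

Emit:
play_rows(
  plan=[
    [[0,0,0,0.4,0,0],[0,0,0,0.7,0,0],[0,0,0,0.7,0,0]],
  ],
)

```text
time_s: 12.9
tcp_pos: [0.5144, -0.2942, 0.0659]
ee_rot: [[-0.001, 0.943, 0.332], [-0.0, 0.332, -0.943], [-1.0, -0.001, -0.0]]
wrist_force: [-0.1, 1.3, -0.9]
gripper_width: 0.209
```

```bash
./st a5
```

```text
t 12.9 pos [ 514.4 -294.2   65.9] psi -70.58 j6 -146.5 F [-0.1  1.3 -0.9] M [ 0.48 -0.16  0.89] w 18.2
row [-0.21, 0.01, -0.11, -7.058, -0.003, 0.002]
held: y -14.1 -0.3 yc -7.18 z end -28.4 zc 1.61 topx -17.8 bar centre above block 22.7 555
```

Turned against a firm stop: moment 0.9 N m, bar centre 22.7 mm above the block. I'll release it, lift and check the tray again.

Emit:
play_rows(
  plan=[
    [[0,0,0,-1,0,0],[0,0,0,-1,0,0],[0,0,0,-1,0,0]],
  ],
  hand=0.5,
)

```text
time_s: 13.32
tcp_pos: [0.5144, -0.2949, 0.0663]
ee_rot: [[0.0, 0.875, 0.484], [-0.0, 0.484, -0.875], [-1.0, 0.0, 0.0]]
wrist_force: [-0.4, 0.4, 0.5]
gripper_width: 0.446
```

Emit:
play_rows(
  plan=[
    [[-2,0,0,-0.5,0,0],[-6,0,0,-1.5,0,0],[-11,0,0,-2.5,0,0],[-16,0,0,-3.5,0,0],[-21,0,0,-4.5,0,0]],
  ],
)

```text
time_s: 13.95
tcp_pos: [0.514, -0.2946, 0.278]
ee_rot: [[0.001, 0.27, 0.963], [-0.0, 0.963, -0.27], [-1.0, 0.0, 0.001]]
wrist_force: [0.1, 0.0, 0.5]
gripper_width: 0.493
```

```bash
./go .595 .197 .28 18
```

```text
t 13.95 pos [ 514.  -294.6  278. ] psi -15.67 j6 -91.5 F [0.1 0.  0.5] M [-0.07 -0.1  -0.  ] w 42.9
row [-0.19, 49.52, -5.48, -3.367, 0.003, 0.0]
```

Emit:
play_rows(
  plan=[
    [[0,5.5,-0.6,-0.4,0,0],[0,11,-1.2,-0.8,0,0],[0,17,-1.8,-1.2,0,0],[0,23,-2.5,-1.6,0,0],[0,29,-3.2,-2,0,0]],
  ],
)

```text
time_s: 14.58
tcp_pos: [0.5629, -0.0051, 0.2765]
ee_rot: [[0.001, -0.072, 0.997], [0.0, 0.997, 0.072], [-1.0, 0.0, 0.001]]
wrist_force: [0.6, 0.0, 0.1]
gripper_width: 0.497
```

```bash
./go .595 .197 .28 18
```

```text
t 14.57 pos [562.9  -5.1 276.5] psi 4.13 j6 -101.8 F [0.6 0.  0.1] M [-0.03 -0.05 -0.03] w 43.3
row [-0.35, 19.93, 4.66, -1.387, 0.004, -0.0]
```

Emit:
play_rows(
  plan=[
    [[0,5.5,1.2,-0.4,0,0],[0,11,2.5,-0.8,0,0],[0,16,3.7,-1.1,0,0],[0,19.9,4.6,-1.4,0,0],[0,19.9,4.6,-1.4,0,0]],
  ],
)

```text
time_s: 15.2
tcp_pos: [0.5945, 0.1974, 0.2753]
ee_rot: [[-0.001, -0.313, 0.95], [-0.0, 0.95, 0.313], [-1.0, 0.0, -0.001]]
wrist_force: [-0.9, -0.7, -0.8]
gripper_width: 0.502
```

Emit:
play_rows(
  plan=[
    [[0,0,0,0,0,0]],
  ],
)

```text
time_s: 15.32
tcp_pos: [0.5943, 0.1945, 0.276]
ee_rot: [[-0.0, -0.31, 0.951], [-0.0, 0.951, 0.31], [-1.0, -0.0, -0.001]]
wrist_force: [0.3, -0.4, -0.1]
gripper_width: 0.498
```

```bash
python3 - <<'E'
from h import *
p,d,c=shot('b1')
bars(d,c,.066,.095,[[0.6019, 0.2269], [0.5892, 0.1277], [0.5028, 0.2397], [0.49, 0.1405]])
plan(.5024,.2395,.11,79.6)
E
```

```text
bar [601.7 226.7] mean [601.  226.2] LxW 59.6 14.0 yaw 44.0 ztop 0.0812
bar [589.4 127.5] mean [588.8 127.7] LxW 60.0 14.2 yaw -63.4 ztop 0.0813
bar [502.4 239.5] mean [502.5 238.8] LxW 59.8 14.1 yaw 79.8 ztop 0.0812
none at [0.49, 0.1405]
t 15.38 pos [594.3 194.  276.2] psi 18.03 j6 -104.9 F [-0.7  0.4  0.3] M [-0.03  0.01 -0.01] w 43.5
row [16.62, 7.17, -7.33, -6.157, -0.001, -0.0]
```

View pics/b1.png

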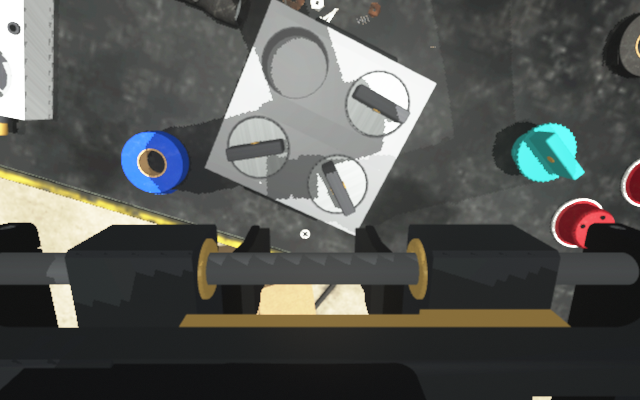

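Emit:
play_rows(
  plan=[
    [[2.5,1.4,-1.5,-1.05,0,0],[5.5,2.9,-3,-2.1,0,0],[9,4.3,-4.4,-3.15,0,0],[12,5.8,-5.9,-4.2,0,0],[14.5,7.2,-7.3,-5.2,0,0]],
  ],
)

```text
time_s: 16.0
tcp_pos: [0.5021, 0.2393, 0.1305]
ee_rot: [[-0.0, -0.941, 0.337], [-0.0, 0.337, 0.941], [-1.0, 0.0, -0.0]]
wrist_force: [0.2, -0.3, -0.2]
gripper_width: 0.499
```

```bash
./go .5021 .2404 .053 79.7
```

```text
t 16.0 pos [502.1 239.3 130.5] psi 70.3 j6 -61.9 F [ 0.2 -0.3 -0.2] M [0.06 0.12 0.06] w 43.4
row [7.75, 0.03, 0.11, -0.94, -0.0, -0.0]
```

Emit:
play_rows(
  plan=[
    [[1,0,0.1,-0.9,0,0],[3,0,0.1,-0.94,0,0],[6,0,0.1,-0.94,0,0],[7.7,0,0.1,-0.94,0,0],[7.7,0,0.1,-0.94,0,0]],
  ],
)

```text
time_s: 16.62
tcp_pos: [0.5026, 0.2398, 0.0533]
ee_rot: [[-0.002, -0.983, 0.184], [-0.002, 0.184, 0.983], [-1.0, 0.002, -0.002]]
wrist_force: [0.3, 0.3, 0.3]
gripper_width: 0.502
```

```bash
./go .5021 .2404 .053 79.7
```

```text
t 16.62 pos [502.6 239.8  53.3] psi 79.4 j6 -52.8 F [0.3 0.3 0.3] M [-0.   -0.    0.04] w 43.7
row [0.03, 0.06, 0.05, -0.03, -0.012, -0.01]
```

Emit:
play_rows(
  plan=[
    [[0,0,0,0,0,0],[0,0,0,0,0,0],[0,0,0,0,0,0],[0,0,0,0,0,0]],
  ],
  hand=0,
)

```text
time_s: 17.12
tcp_pos: [0.5032, 0.2418, 0.0546]
ee_rot: [[0.001, -0.983, 0.182], [0.001, 0.182, 0.983], [-1.0, -0.0, 0.001]]
wrist_force: [-1.1, 0.3, 1.6]
gripper_width: 0.159
```

Emit:
play_rows(
  plan=[
    [[-1,0,0,0,0,0],[-3,0,0,0,0,0],[-6.5,0,0,0,0,0],[-10,0,0,0,0,0],[-13.5,0,0,0,0,0]],
  ],
)

```text
time_s: 17.75
tcp_pos: [0.5024, 0.2412, 0.1902]
ee_rot: [[-0.001, -0.983, 0.182], [-0.0, 0.182, 0.983], [-1.0, 0.001, -0.001]]
wrist_force: [0.2, -0.3, -3.1]
gripper_width: 0.158
```

```bash
./go .5034 -.1953 .19 0; ./go .50 .02 .19 36
```

```text
t 17.75 pos [502.4 241.2 190.2] psi 79.52 j6 -52.8 F [ 0.2 -0.3 -3.1] M [0.06 0.03 0.02] w 13.8
row [0.04, -8.03, -42.91, 7.952, -0.006, -0.002]
t 17.75 pos [502.4 241.2 190.2] psi 79.52 j6 -52.8 F [ 0.2 -0.3 -3.1] M [0.06 0.03 0.02] w 13.8
row [0.03, -3.78, -21.8, 4.352, -0.005, -0.004]
```

Emit:
play_rows(
  plan=[
    [[0,-0.5,-3,0.7,0,0],[0,-1.3,-8,1.6,0,0],[0,-2.2,-13,2.6,0,0],[0,-3.1,-18,3.6,0,0],[0,-4.2,-23.5,4.6,0,0]],
  ],
)

```text
time_s: 18.38
tcp_pos: [0.501, 0.0015, 0.1893]
ee_rot: [[-0.0, -0.548, 0.836], [0.0, 0.836, 0.548], [-1.0, 0.0, -0.0]]
wrist_force: [-0.4, -0.5, -2.5]
gripper_width: 0.159
```

```bash
./go .5034 -.1953 .19 0
```

```text
t 18.38 pos [501.    1.5 189.3] psi 33.25 j6 -75.5 F [-0.4 -0.5 -2.5] M [ 0.01 -0.1  -0.04] w 13.9
row [-0.07, -16.59, -10.58, 3.325, -0.001, -0.002]
```

Emit:
play_rows(
  plan=[
    [[0,-4.5,-2.8,0.9,0,0],[0,-9,-5.7,1.8,0,0],[0,-13,-8.5,2.6,0,0],[0,-16.6,-10.6,3.3,0,0],[0,-16.6,-10.6,3.3,0,0]],
  ],
)

```text
time_s: 19.0
tcp_pos: [0.5042, -0.1963, 0.1888]
ee_rot: [[-0.001, -0.005, 1.0], [0.0, 1.0, 0.005], [-1.0, 0.0, -0.001]]
wrist_force: [0.6, 0.6, -1.8]
gripper_width: 0.16
```

Emit:
play_rows(
  plan=[
    [[0,0,0,0,0,0],[0,0,0,0,0,0]],
  ],
)

```text
time_s: 19.25
tcp_pos: [0.5048, -0.193, 0.1892]
ee_rot: [[-0.0, -0.011, 1.0], [0.0, 1.0, 0.011], [-1.0, 0.0, -0.0]]
wrist_force: [-0.1, -0.1, -2.4]
gripper_width: 0.157
```

```bash
./st c1;python3 - <<'E'
from h import *
n=np.load('pics/c1.npz');c={k:n[k] for k in('vfov','cx','cy','rvec','tvec')}
bars(n['d'],c,.07,.095,[[.5149,-.2946]])
E
```

```text
t 19.25 pos [ 504.8 -193.   189.2] psi 0.63 j6 -85.6 F [-0.1 -0.1 -2.4] M [ 0.08  0.   -0.  ] w 13.7
row [12.12, -10.03, 0.82, 0.063, -0.001, -0.002]
held: y -7.4 5.7 yc -0.81 z end -32.3 zc -2.34 topx -26.6 bar centre above block 154.8 964
bar [ 514.3 -294.4] mean [ 512.5 -292.4] LxW 59.8 14.1 yaw -53.0 ztop 0.0835
```

View pics/c1.png

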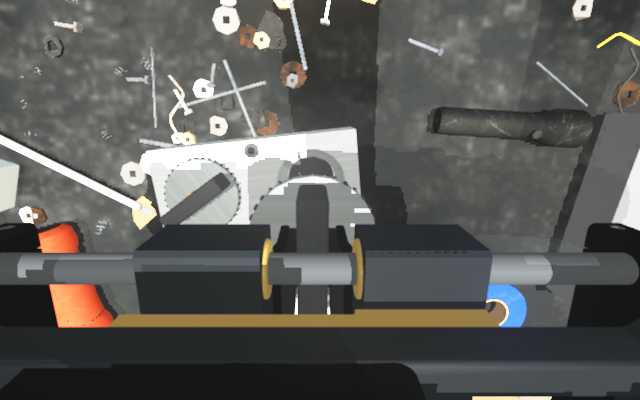

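```bash
./go .5061 -.1944 .085 0.6
```

```text
t 19.3 pos [ 505.  -193.   189.2] psi 0.64 j6 -85.6 F [-0.2  0.7 -2.1] M [ 0.05 -0.01  0.03] w 13.6
row [10.42, -0.14, 0.11, 0.004, 0.0, -0.001]
```

Emit:
play_rows(
  plan=[
    [[2.5,-0.1,0.1,0,0,0],[5.5,-0.1,0.1,0,0,0],[8,-0.1,0.1,0,0,0],[9.8,-0.1,0.1,0,0,0],[10.4,-0.1,0.1,0,0,0]],
  ],
)

```text
time_s: 19.92
tcp_pos: [0.5055, -0.1942, 0.0842]
ee_rot: [[-0.002, -0.011, 1.0], [0.0, 1.0, 0.011], [-1.0, 0.0, -0.002]]
wrist_force: [0.1, 0.2, -2.4]
gripper_width: 0.16
```

Emit:
play_rows(
  plan=[
    [[0.4,0,0,0,0,0],[0.8,0,0,0,0,0],[1.2,0,0,0,0,0],[1.5,0,0,0,0,0],[1.5,0,0,0,0,0]],
  ],
)

```text
time_s: 20.55
tcp_pos: [0.5057, -0.1951, 0.0699]
ee_rot: [[-0.001, -0.009, 1.0], [0.0, 1.0, 0.009], [-1.0, 0.0, -0.001]]
wrist_force: [-0.1, 0.0, -2.5]
gripper_width: 0.162
```

```bash
./st c2
```

```text
t 20.55 pos [ 505.7 -195.1   69.9] psi 0.52 j6 -85.5 F [-0.1  0.  -2.5] M [0.11 0.16 0.05] w 14.1
row [0.18, -9.82, 0.75, 0.052, -0.003, -0.001]
held: y -7.3 5.8 yc -0.78 z end -32.4 zc -2.39 topx -26.7 bar centre above block 35.5 963
```

Emit:
play_rows(
  plan=[
    [[0,0,0,0,0,0],[0,0,0,0,0,0],[0,0,-0.2,0,0,0]],
  ],
  hand=0.2,
)

```text
time_s: 20.98
tcp_pos: [0.5045, -0.1952, 0.0706]
ee_rot: [[0.001, -0.009, 1.0], [-0.0, 1.0, 0.009], [-1.0, -0.0, 0.001]]
wrist_force: [-0.3, -0.1, 0.8]
gripper_width: 0.199
```

```bash
./st c3
```

```text
t 20.98 pos [ 504.5 -195.2   70.6] psi 0.54 j6 -85.5 F [-0.3 -0.1  0.8] M [-0.04  0.01  0.02] w 17.3
row [0.26, -9.81, 0.87, 0.054, 0.008, 0.002]
held: y -7.0 6.4 yc -0.32 z end -31.3 zc -1.35 topx -23.2 bar centre above block 32.8 862
```

Emit:
play_rows(
  plan=[
    [[0,0,0,-1,0,0],[0,0,0,-2,0,0],[0,0,0,-3,0,0],[0,0,0,-4,0,0],[0,0,0,-4,0,0]],
  ],
)

```text
time_s: 21.65
tcp_pos: [0.5044, -0.1956, 0.0719]
ee_rot: [[0.002, -0.651, 0.759], [-0.001, 0.759, 0.651], [-1.0, -0.002, 0.001]]
wrist_force: [-1.5, 0.3, 6.9]
gripper_width: 0.203
```

```bash
./st c4
```

```text
t 21.65 pos [ 504.4 -195.6   71.9] psi 40.59 j6 -45.5 F [-1.5  0.3  6.9] M [ 0.    0.6  -0.05] w 17.7
row [0.4, -8.04, -5.62, 4.059, 0.006, 0.008]
held: y -2.4 11.4 yc 4.49 z end -31.6 zc -1.56 topx -23.9 bar centre above block 34.8 855
```

Emit:
play_rows(
  plan=[
    [[0,0,0,-1,0,0],[0,0,0,-2,0,0],[0,0,0,-3,0,0],[0,0,0,-3,0,0]],
  ],
)

```text
time_s: 22.2
tcp_pos: [0.5041, -0.1956, 0.0735]
ee_rot: [[0.001, -0.943, 0.332], [-0.001, 0.332, 0.943], [-1.0, -0.002, -0.001]]
wrist_force: [-5.9, 2.4, 18.1]
gripper_width: 0.203
```

```bash
./st c5
```

```text
t 22.2 pos [ 504.1 -195.6   73.5] psi 70.58 j6 -15.5 F [-5.9  2.4 18.1] M [ 0.71  1.81 -0.22] w 17.6
row [0.56, -4.18, -8.87, 7.058, 0.002, 0.01]
held: y -1.3 12.6 yc 5.62 z end -31.6 zc -1.58 topx -24.0 bar centre above block 36.5 865
```

Emit:
play_rows(
  plan=[
    [[0,0,0,0.8,0,0],[-0.4,0,0,0.8,0,0],[-0.4,0,0,0.8,0,0]],
  ],
  hand=0.22,
)

```text
time_s: 22.62
tcp_pos: [0.5043, -0.1951, 0.0745]
ee_rot: [[0.001, -0.888, 0.459], [-0.0, 0.459, 0.888], [-1.0, -0.001, 0.0]]
wrist_force: [-0.5, 0.0, 0.5]
gripper_width: 0.22
```

```bash
./st c6
```

```text
t 22.62 pos [ 504.3 -195.1   74.5] psi 62.65 j6 -23.4 F [-0.5  0.   0.5] M [0.07 0.04 0.02] w 19.1
row [0.65, -5.37, -8.26, 6.265, 0.004, 0.004]
held: y -4.1 9.3 yc 2.58 z end -32.1 zc -2.12 topx -23.2 bar centre above block 36.7 905
```

Emit:
play_rows(
  plan=[
    [[0,0,0,-1,0,0],[0,0,0,-2,0,0],[-0.1,0,0,-3,0,0],[-0.1,0,0,-3,0,0]],
  ],
)

```text
time_s: 23.18
tcp_pos: [0.5034, -0.1951, 0.0746]
ee_rot: [[-0.001, -0.999, -0.042], [0.0, -0.042, 0.999], [-1.0, 0.001, 0.0]]
wrist_force: [0.6, -1.2, -1.7]
gripper_width: 0.221
```

```bash
./st c7
```

```text
t 23.18 pos [ 503.4 -195.1   74.6] psi 92.43 j6 6.4 F [ 0.6 -1.2 -1.7] M [-0.16  0.18 -0.02] w 19.3
row [0.65, -0.65, -9.84, 9.243, -0.006, -0.008]
held: y 0.3 14.1 yc 7.16 z end -29.6 zc 0.44 topx -13.6 bar centre above block 27.1 628
```

Emit:
play_rows(
  plan=[
    [[0,0,0,0.9,0,0],[0.5,0,0,1.3,0,0],[0.9,0,0,2.3,0,0],[0.9,0,0,3.3,0,0],[0.9,0,0,4.3,0,0]],
  ],
  hand=0.21,
)

```text
time_s: 23.85
tcp_pos: [0.5037, -0.1949, 0.0658]
ee_rot: [[-0.001, -0.756, 0.655], [0.0, 0.655, 0.756], [-1.0, 0.001, -0.0]]
wrist_force: [-0.5, 0.1, -2.5]
gripper_width: 0.206
```

Emit:
play_rows(
  plan=[
    [[0,0,0,1,0,0],[0,0,0,2,0,0],[0,0,0,2.8,0,0],[0,0,0,2.8,0,0]],
  ],
)

```text
time_s: 24.35
tcp_pos: [0.5039, -0.195, 0.066]
ee_rot: [[-0.0, -0.367, 0.93], [0.0, 0.93, 0.367], [-1.0, 0.0, -0.0]]
wrist_force: [-0.7, 0.7, -0.5]
gripper_width: 0.21
```

```bash
./st c8
```

```text
t 24.35 pos [ 503.9 -195.    66. ] psi 21.54 j6 -64.5 F [-0.7  0.7 -0.5] M [0.14 0.08 0.03] w 18.3
row [-0.2, -9.51, -2.66, 2.154, -0.002, -0.001]
held: y -11.6 2.0 yc -4.78 z end -30.4 zc -0.4 topx -19.1 bar centre above block 24.1 722
```

Emit:
play_rows(
  plan=[
    [[0,0,0,0.8,0,0],[0,0,0,1.6,0,0],[0,0,0,1.6,0,0]],
  ],
)

```text
time_s: 24.78
tcp_pos: [0.5038, -0.195, 0.066]
ee_rot: [[-0.0, -0.099, 0.995], [0.0, 0.995, 0.099], [-1.0, 0.0, -0.0]]
wrist_force: [-1.2, 0.9, -0.2]
gripper_width: 0.211
```

```bash
./st c9
```

```text
t 24.77 pos [ 503.8 -195.    66. ] psi 5.68 j6 -80.4 F [-1.2  0.9 -0.2] M [0.16 0.11 0.06] w 18.4
row [-0.2, -9.88, 0.05, 0.568, -0.003, -0.001]
held: y -11.6 1.8 yc -4.93 z end -30.4 zc -0.36 topx -18.0 bar centre above block 23.0 717
```

Emit:
play_rows(
  plan=[
    [[0,0,0,0.5,0,0],[0,0,0,1,0,0],[0,0,0,1,0,0]],
  ],
)

```text
time_s: 25.2
tcp_pos: [0.5038, -0.195, 0.066]
ee_rot: [[-0.0, 0.075, 0.997], [0.0, 0.997, -0.075], [-1.0, 0.0, -0.0]]
wrist_force: [-0.7, 1.1, -1.4]
gripper_width: 0.212
```

```bash
./st c10
```

```text
t 25.2 pos [ 503.8 -195.    66. ] psi -4.28 j6 -90.3 F [-0.7  1.1 -1.4] M [0.31 0.13 0.1 ] w 18.5
row [-0.2, -9.72, 1.76, -0.428, -0.003, -0.001]
held: y -13.1 0.8 yc -6.17 z end -30.0 zc -0.03 topx -17.7 bar centre above block 22.7 681
```

Emit:
play_rows(
  plan=[
    [[0,0,0,0.4,0,0],[0,0,0,0.8,0,0],[0,0,0,0.8,0,0]],
  ],
)

```text
time_s: 25.62
tcp_pos: [0.5032, -0.195, 0.066]
ee_rot: [[-0.002, 0.21, 0.978], [-0.0, 0.978, -0.21], [-1.0, -0.001, -0.002]]
wrist_force: [-1.9, 0.2, -0.4]
gripper_width: 0.218
```

```bash
./st c11
```

```text
t 25.62 pos [ 503.2 -195.    66. ] psi -12.12 j6 -98.2 F [-1.9  0.2 -0.4] M [0.32 0.57 1.08] w 19.0
row [-0.2, -9.37, 3.12, -1.212, -0.012, 0.004]
held: y -15.5 -1.6 yc -8.53 z end -29.4 zc 0.63 topx -17.6 bar centre above block 22.6 625
```

Stop reached: moment 1.1 N m, bar centre 22.6 mm. I'll release it and go for the next plug.

Emit:
play_rows(
  plan=[
    [[0,0,0,-1.2,0,0],[0,0,0,-1.2,0,0],[0,0,0,-1.2,0,0]],
  ],
  hand=0.5,
)

```text
time_s: 26.05
tcp_pos: [0.5045, -0.1953, 0.0664]
ee_rot: [[0.001, 0.011, 1.0], [-0.0, 1.0, -0.011], [-1.0, -0.0, 0.001]]
wrist_force: [-0.5, 0.1, 0.9]
gripper_width: 0.45
```

Emit:
play_rows(
  plan=[
    [[-2,0,0,-0.2,0,0],[-6,0,0,-0.4,0,0],[-11,0,0,-0.6,0,0],[-16,0,0,-0.8,0,0],[-21,0,0,-1,0,0]],
  ],
)

```text
time_s: 26.68
tcp_pos: [0.5038, -0.1951, 0.2781]
ee_rot: [[0.001, -0.164, 0.986], [0.0, 0.986, 0.164], [-1.0, -0.0, 0.001]]
wrist_force: [0.6, -0.2, -0.4]
gripper_width: 0.496
```

```bash
./go .595 .197 .28 18
```

```text
t 26.68 pos [ 503.8 -195.1  278.1] psi 9.46 j6 -76.6 F [ 0.6 -0.2 -0.4] M [-0.01 -0.1   0.04] w 43.2
row [-0.18, 37.18, 15.44, -0.854, 0.007, 0.001]
```

Emit:
play_rows(
  plan=[
    [[0,5,2,-0.2,0,0],[0,10.5,4.3,-0.4,0,0],[0,16,6.6,-0.6,0,0],[0,21.5,8.9,-0.8,0,0],[0,27,11.2,-0.85,0,0]],
  ],
)

```text
time_s: 27.3
tcp_pos: [0.57, 0.0917, 0.2765]
ee_rot: [[0.001, -0.308, 0.951], [0.001, 0.951, 0.308], [-1.0, 0.0, 0.001]]
wrist_force: [0.5, -0.9, -0.5]
gripper_width: 0.502
```

```bash
./go .595 .197 .28 18
```

```text
t 27.3 pos [570.   91.7 276.5] psi 17.93 j6 -97.3 F [ 0.5 -0.9 -0.5] M [-0.07 -0.13  0.01] w 43.7
row [-0.34, 9.25, 5.62, -0.007, 0.007, -0.001]
```

Emit:
play_rows(
  plan=[
    [[0,4,2.5,0,0,0],[0,7.5,4.5,0,0,0],[0,9.3,5.6,0,0,0],[0,9.3,5.6,0,0,0],[0,9.3,5.6,0,0,0]],
  ],
)

```text
time_s: 27.92
tcp_pos: [0.5941, 0.1945, 0.2763]
ee_rot: [[-0.0, -0.308, 0.951], [-0.0, 0.951, 0.308], [-1.0, -0.0, -0.0]]
wrist_force: [-0.1, -1.1, -0.0]
gripper_width: 0.499
```

```bash
python3 - <<'E'
from h import *
p,d,c=shot('d1')
bars(d,c,.066,.095,[[0.6019, 0.2269], [0.5892, 0.1277]])
plan(.5891,.1285,.11,-63.4)
plan(.6015,.2278,.11,44)
E
```

```text
bar [601.7 226.8] mean [601.1 226.3] LxW 59.5 14.1 yaw 44.1 ztop 0.0813
bar [589.4 127.4] mean [588.8 127.9] LxW 60.1 14.2 yaw -63.5 ztop 0.0813
t 27.98 pos [594.1 194.2 276.4] psi 17.94 j6 -105.0 F [ 0.2 -0.1  0.4] M [-0.01 -0.02  0.04] w 43.9
row [16.64, -6.1, -2.5, 8.134, 0.001, 0.0]
t 27.98 pos [594.1 194.2 276.4] psi 17.94 j6 -105.0 F [ 0.2 -0.1  0.4] M [-0.01 -0.02  0.04] w 43.9
row [16.64, 2.97, 1.74, -2.606, 0.0, 0.001]
```

View pics/d1.png

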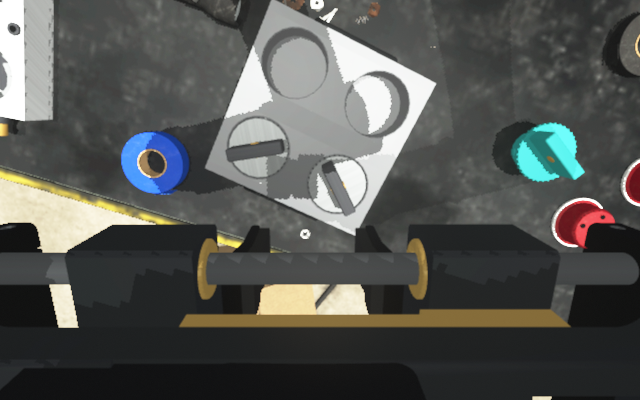

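Emit:
play_rows(
  plan=[
    [[3,0.8,0.4,-0.6,0,0],[7,1.6,0.9,-1.3,0,0],[11.5,2.4,1.4,-2,0,0],[15,3,1.7,-2.6,0,0],[15,3,1.7,-2.6,0,0]],
  ],
)

```text
time_s: 28.6
tcp_pos: [0.5994, 0.2274, 0.1234]
ee_rot: [[-0.006, -0.693, 0.721], [-0.003, 0.721, 0.693], [-1.0, 0.001, -0.006]]
wrist_force: [0.3, -0.4, 0.4]
gripper_width: 0.501
```

```bash
./go .6015 .2278 .053 44.1
```

```text
t 28.6 pos [599.4 227.4 123.4] psi 43.88 j6 -81.3 F [ 0.3 -0.4  0.4] M [ 0.    0.03 -0.03] w 43.6
row [7.04, -0.13, 0.22, -0.022, -0.037, -0.008]
```

Emit:
play_rows(
  plan=[
    [[0.5,0,0.1,0,0,0],[3,0,0.1,0,0,0],[6,0,0.1,0,0,0],[7.3,0,0.1,0,0,0],[7.3,0,0.1,0,0,0]],
  ],
)

```text
time_s: 29.22
tcp_pos: [0.6021, 0.2298, 0.0536]
ee_rot: [[0.0, -0.695, 0.719], [-0.0, 0.719, 0.695], [-1.0, -0.0, 0.0]]
wrist_force: [0.7, -0.2, 0.5]
gripper_width: 0.502
```

```bash
./go .6015 .2278 .053 44.1
```

```text
t 29.23 pos [602.1 229.8  53.6] psi 44.0 j6 -81.3 F [ 0.7 -0.2  0.5] M [ 0.06 -0.02  0.04] w 43.7
row [0.06, -0.1, -0.19, -0.01, 0.001, 0.002]
```

Emit:
play_rows(
  plan=[
    [[0,-0.1,-0.2,0,0,0],[0,-0.1,-0.2,0,0,0],[0,-0.1,-0.2,0,0,0],[0,-0.1,-0.2,0,0,0]],
  ],
  hand=0,
)

```text
time_s: 29.72
tcp_pos: [0.6013, 0.2279, 0.0535]
ee_rot: [[0.001, -0.695, 0.719], [0.0, 0.719, 0.695], [-1.0, -0.0, 0.001]]
wrist_force: [1.9, -0.6, 2.7]
gripper_width: 0.158
```

Emit:
play_rows(
  plan=[
    [[-1,0,0,0,0,0],[-3,0,0,0,0,0],[-6.5,0,0,0,0,0],[-10,0,0,0,0,0],[-13.5,0,0,0,0,0]],
  ],
)

```text
time_s: 30.35
tcp_pos: [0.6005, 0.2277, 0.1894]
ee_rot: [[-0.001, -0.695, 0.719], [-0.0, 0.719, 0.695], [-1.0, 0.0, -0.001]]
wrist_force: [-0.2, -0.0, -2.3]
gripper_width: 0.162
```

```bash
./go .6142 -.2831 .19 0
```

```text
t 30.35 pos [600.5 227.7 189.4] psi 44.03 j6 -81.1 F [-0.2 -0.  -2.3] M [ 0.11 -0.04  0.  ] w 14.1
row [-0.06, -37.68, -34.52, 4.403, -0.005, -0.001]
```

Emit:
play_rows(
  plan=[
    [[0,-2,-1.8,0.4,0,0],[0,-5.7,-5.2,0.9,0,0],[0,-9.5,-8.7,1.3,0,0],[0,-13.3,-12.2,1.7,0,0],[0,-17.2,-15.8,2.1,0,0]],
  ],
)

```text
time_s: 30.98
tcp_pos: [0.6054, -0.0081, 0.1868]
ee_rot: [[-0.003, -0.387, 0.922], [-0.0, 0.922, 0.387], [-1.0, 0.001, -0.003]]
wrist_force: [0.1, 1.0, -2.1]
gripper_width: 0.162
```

```bash
./go .6142 -.2831 .19 0
```

```text
t 30.98 pos [605.4  -8.1 186.8] psi 22.79 j6 -81.7 F [ 0.1  1.  -2.1] M [ 0.04 -0.09 -0.07] w 14.1
row [-0.32, -25.69, -9.84, 2.279, -0.018, -0.003]
```

Emit:
play_rows(
  plan=[
    [[-0.1,-5.5,-2.1,0.5,0,0],[-0.2,-11,-4.2,1,0,0],[-0.3,-16.5,-6.3,1.5,0,0],[-0.3,-21.5,-8.2,2,0,0],[-0.3,-25.7,-9.8,2.3,0,0]],
  ],
)

```text
time_s: 31.6
tcp_pos: [0.6153, -0.283, 0.1894]
ee_rot: [[-0.003, 0.005, 1.0], [0.001, 1.0, -0.005], [-1.0, 0.001, -0.003]]
wrist_force: [0.5, 0.1, -2.0]
gripper_width: 0.155
```

Emit:
play_rows(
  plan=[
    [[0,0,0,0,0,0],[0,0,0,0,0,0],[0,0,0,0,0,0]],
  ],
)

```text
time_s: 31.98
tcp_pos: [0.617, -0.2795, 0.1908]
ee_rot: [[-0.001, -0.001, 1.0], [0.001, 1.0, 0.001], [-1.0, 0.001, -0.001]]
wrist_force: [-0.5, -0.2, -2.2]
gripper_width: 0.163
```

```bash
./st e1;python3 - <<'E'
from h import *
n=np.load('pics/e1.npz');c={k:n[k] for k in('vfov','cx','cy','rvec','tvec')}
bars(n['d'],c,.07,.095,[[.5149,-.2946],[.5034,-.1953]])
E
```

```text
t 31.98 pos [ 617.  -279.5  190.8] psi 0.08 j6 -79.2 F [-0.5 -0.2 -2.2] M [ 0.  0. -0.] w 14.2
row [12.29, -1.37, -10.28, 0.008, -0.005, -0.003]
held: y -7.3 6.2 yc -0.52 z end -30.3 zc -0.27 topx -27.7 bar centre above block 157.5 810
bar [ 514.5 -294.6] mean [ 514.6 -294. ] LxW 59.9 14.3 yaw -53.1 ztop 0.0834
bar [ 503.4 -195.2] mean [ 502.9 -196.2] LxW 60.0 14.4 yaw 9.1 ztop 0.0833
```

View pics/e1.png

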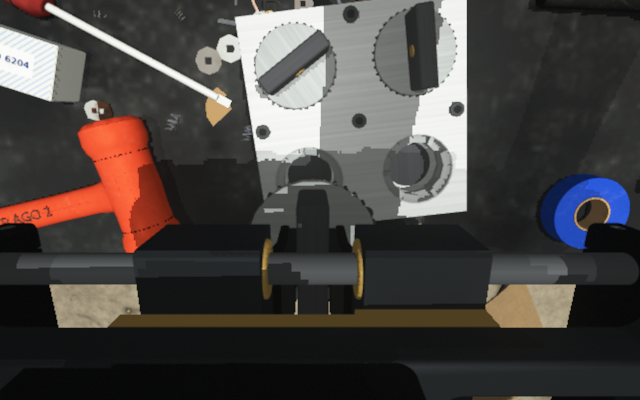

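```bash
./go .6147 -.2826 .085 0
```

```text
t 32.02 pos [ 617.2 -279.3  191. ] psi 0.1 j6 -79.2 F [ 0.8  0.8 -1.5] M [ 0.05 -0.05 -0.04] w 14.0
row [10.6, -0.33, -0.25, 0.01, -0.003, -0.002]
```

Emit:
play_rows(
  plan=[
    [[2.5,-0.1,-0.1,0,0,0],[5.5,-0.2,-0.2,0,0,0],[8,-0.2,-0.2,0,0,0],[9.8,-0.2,-0.2,0,0,0],[10.1,-0.2,-0.2,0,0,0]],
  ],
)

```text
time_s: 32.65
tcp_pos: [0.6148, -0.2817, 0.0889]
ee_rot: [[-0.002, -0.001, 1.0], [0.001, 1.0, 0.001], [-1.0, 0.001, -0.002]]
wrist_force: [0.1, 0.3, -1.8]
gripper_width: 0.159
```

Emit:
play_rows(
  plan=[
    [[0,0,0,0,0,0],[0,0,0,0,0,0]],
  ],
)

```text
time_s: 32.9
tcp_pos: [0.6162, -0.2827, 0.0915]
ee_rot: [[0.002, -0.001, 1.0], [-0.001, 1.0, 0.001], [-1.0, -0.001, 0.002]]
wrist_force: [0.7, 0.1, -2.7]
gripper_width: 0.158
```

```bash
./go .6147 -.2826 .070 0
```

```text
t 32.9 pos [ 616.2 -282.7   91.5] psi 0.05 j6 -79.0 F [ 0.7  0.1 -2.7] M [ 0.03  0.01 -0.05] w 13.7
row [2.15, 0.01, -0.15, 0.005, 0.013, 0.005]
```

Emit:
play_rows(
  plan=[
    [[0.5,0,-0.1,0,0,0],[1,0,-0.1,0,0,0],[1.5,0,-0.1,0,0,0],[2,0,-0.1,0,0,0],[2,0,-0.1,0,0,0]],
  ],
)

```text
time_s: 33.52
tcp_pos: [0.6139, -0.2824, 0.0693]
ee_rot: [[-0.001, -0.0, 1.0], [0.0, 1.0, 0.0], [-1.0, 0.0, -0.001]]
wrist_force: [0.5, -0.3, -2.2]
gripper_width: 0.154
```

```bash
./st e2
```

```text
t 33.52 pos [ 613.9 -282.4   69.3] psi 0.03 j6 -78.9 F [ 0.5 -0.3 -2.2] M [-0.   -0.05 -0.03] w 13.4
row [0.14, -1.08, -9.98, 0.003, -0.008, -0.002]
held: y -7.3 6.2 yc -0.54 z end -30.3 zc -0.29 topx -27.7 bar centre above block 36.0 807
```

Emit:
play_rows(
  plan=[
    [[0,0,0,0,0,0],[0,0,0,0,0,0],[0,0,0,0,0,0]],
  ],
  hand=0.21,
)

```text
time_s: 33.95
tcp_pos: [0.6147, -0.2826, 0.0706]
ee_rot: [[0.001, -0.001, 1.0], [-0.0, 1.0, 0.001], [-1.0, -0.0, 0.001]]
wrist_force: [-0.7, -0.8, -0.0]
gripper_width: 0.213
```

```bash
./st e3
```

```text
t 33.95 pos [ 614.7 -282.6   70.6] psi 0.04 j6 -78.9 F [-0.7 -0.8 -0. ] M [-0.02 -0.05 -0.01] w 18.5
row [0.26, -1.06, -10.06, 0.004, 0.005, 0.002]
held: y -7.0 6.3 yc -0.35 z end -30.6 zc -0.59 topx -24.9 bar centre above block 34.5 825
```

Emit:
play_rows(
  plan=[
    [[-0.1,0,0,-1,0,0],[-0.2,0,0,-2,0,0],[-0.25,0,0,-3,0,0],[-0.3,0,0,-4,0,0],[-0.3,0,0,-4,0,0]],
  ],
)

```text
time_s: 34.62
tcp_pos: [0.6144, -0.2825, 0.0733]
ee_rot: [[0.0, -0.642, 0.767], [-0.0, 0.767, 0.642], [-1.0, -0.0, 0.0]]
wrist_force: [0.3, 0.0, 0.3]
gripper_width: 0.21
```

```bash
./st e4
```

```text
t 34.62 pos [ 614.4 -282.5   73.3] psi 39.92 j6 -39.1 F [0.3 0.  0.3] M [ 0.04  0.05 -0.02] w 18.3
row [0.53, 5.62, -8.38, 3.992, 0.002, 0.001]
held: y -2.4 11.3 yc 4.45 z end -31.0 zc -1.0 topx -24.1 bar centre above block 36.5 810
```

Emit:
play_rows(
  plan=[
    [[-0.1,0,0,-1,0,0],[-0.15,0,0,-2,0,0],[-0.15,0,0,-3,0,0],[-0.15,0,0,-3,0,0]],
  ],
)

```text
time_s: 35.17
tcp_pos: [0.6144, -0.2823, 0.0748]
ee_rot: [[0.0, -0.938, 0.347], [0.0, 0.347, 0.938], [-1.0, -0.0, 0.001]]
wrist_force: [0.4, 1.3, 0.5]
gripper_width: 0.214
```

```bash
./st e5
```

```text
t 35.17 pos [ 614.4 -282.3   74.8] psi 69.7 j6 -9.2 F [0.4 1.3 0.5] M [ 0.28  0.11 -0.49] w 18.6
row [0.67, 9.03, -4.5, 6.97, 0.004, -0.001]
held: y 0.3 14.3 yc 7.31 z end -30.4 zc -0.44 topx -13.2 bar centre above block 27.0 695
```

Dropped, at 27.0 mm. Now forward, lowering the tool.

Emit:
play_rows(
  plan=[
    [[0,0,0,0.9,0,0],[0.5,0,0,1.3,0,0],[0.9,0,0,2.3,0,0],[0.9,0,0,3.3,0,0],[0.9,0,0,4.3,0,0]],
  ],
)

```text
time_s: 35.85
tcp_pos: [0.6142, -0.2825, 0.0652]
ee_rot: [[-0.001, -0.447, 0.895], [-0.0, 0.895, 0.447], [-1.0, 0.0, -0.001]]
wrist_force: [0.5, 0.6, -0.0]
gripper_width: 0.208
```

Emit:
play_rows(
  plan=[
    [[0,0,0,1,0,0],[0,0,0,2,0,0],[0,0,0,3,0,0],[0,0,0,4,0,0],[0,0,0,4,0,0]],
  ],
)

```text
time_s: 36.48
tcp_pos: [0.6144, -0.2825, 0.0655]
ee_rot: [[-0.0, 0.224, 0.975], [-0.0, 0.975, -0.224], [-1.0, -0.0, -0.0]]
wrist_force: [0.0, -0.2, 0.2]
gripper_width: 0.21
```

```bash
./st e6
```

```text
t 36.48 pos [ 614.4 -282.5   65.5] psi -12.96 j6 -92.0 F [ 0.  -0.2  0.2] M [-0.04 -0.05 -0.01] w 18.3
row [-0.25, -3.29, -9.53, -1.296, -0.001, 0.001]
held: y -12.1 1.5 yc -5.3 z end -30.3 zc -0.29 topx -18.9 bar centre above block 23.4 720
```

Emit:
play_rows(
  plan=[
    [[0,0,0,0.8,0,0],[0,0,0,1.4,0,0],[0,0,0,1.4,0,0]],
  ],
)

```text
time_s: 36.9
tcp_pos: [0.6143, -0.2825, 0.0655]
ee_rot: [[-0.0, 0.451, 0.892], [-0.0, 0.892, -0.451], [-1.0, -0.0, -0.0]]
wrist_force: [-0.1, -0.1, -0.7]
gripper_width: 0.21
```

```bash
./st e7
```

```text
t 36.9 pos [ 614.3 -282.5   65.5] psi -26.83 j6 -105.8 F [-0.1 -0.1 -0.7] M [-0.05 -0.01  0.04] w 18.3
row [-0.24, -5.48, -8.46, -2.683, -0.001, 0.001]
held: y -12.4 1.0 yc -5.7 z end -30.0 zc 0.04 topx -17.9 bar centre above block 22.4 673
```

Emit:
play_rows(
  plan=[
    [[0,0,0,0.4,0,0],[0,0,0,0.7,0,0],[0,0,0,0.7,0,0]],
  ],
)

```text
time_s: 37.33
tcp_pos: [0.6144, -0.2824, 0.0656]
ee_rot: [[-0.0, 0.555, 0.832], [-0.0, 0.832, -0.555], [-1.0, -0.0, -0.0]]
wrist_force: [-0.2, 1.1, -0.4]
gripper_width: 0.211
```

```bash
./st e8
```

```text
t 37.33 pos [ 614.4 -282.4   65.6] psi -33.73 j6 -112.7 F [-0.2  1.1 -0.4] M [ 0.04 -0.01  0.55] w 18.4
row [-0.23, -6.47, -7.74, -3.373, -0.001, 0.002]
held: y -14.7 -0.9 yc -7.76 z end -29.7 zc 0.27 topx -17.8 bar centre above block 22.4 658
```

Stop reached: moment 0.55 N m, 22.4 mm. I'll release it and go for the last plug.

Emit:
play_rows(
  plan=[
    [[0,0,0,0.3,0,0],[0,0,0,0.3,0,0]],
  ],
)

```text
time_s: 37.62
tcp_pos: [0.6144, -0.2824, 0.0656]
ee_rot: [[-0.0, 0.598, 0.802], [-0.0, 0.802, -0.598], [-1.0, -0.001, -0.0]]
wrist_force: [0.3, 0.5, 0.5]
gripper_width: 0.212
```

Emit:
play_rows(
  plan=[
    [[0,0,0,-1.2,0,0],[0,0,0,-1.2,0,0],[0,0,0,-1.2,0,0]],
  ],
  hand=0.5,
)

```text
time_s: 38.0
tcp_pos: [0.6144, -0.2826, 0.0657]
ee_rot: [[0.0, 0.425, 0.905], [0.0, 0.905, -0.425], [-1.0, 0.0, 0.0]]
wrist_force: [0.4, 0.8, -0.3]
gripper_width: 0.453
```

Emit:
play_rows(
  plan=[
    [[-2,0,0,-0.5,0,0],[-6,0,0,-1.4,0,0],[-11,0,0,-2.4,0,0],[-16,0,0,-3.2,0,0],[-21,0,0,-4,0,0]],
  ],
)

```text
time_s: 38.62
tcp_pos: [0.6141, -0.2825, 0.2774]
ee_rot: [[0.0, -0.262, 0.965], [0.0, 0.965, 0.262], [-1.0, 0.0, 0.0]]
wrist_force: [-0.3, 0.1, 1.1]
gripper_width: 0.5
```

```bash
./go .595 .197 .28 18
```

```text
t 38.62 pos [ 614.1 -282.5  277.4] psi 15.16 j6 -63.8 F [-0.3  0.1  1.1] M [-0.02 -0.13  0.02] w 43.5
row [-0.25, 46.78, 10.7, -0.284, 0.002, 0.0]
```

Emit:
play_rows(
  plan=[
    [[0,5,1.1,0,0,0],[0,11,2.5,-0.1,0,0],[0,17,3.9,-0.2,0,0],[0,23,5.3,-0.3,0,0],[0,29,6.6,-0.3,0,0]],
  ],
)

```text
time_s: 39.25
tcp_pos: [0.6025, 0.0166, 0.2759]
ee_rot: [[0.001, -0.307, 0.952], [0.0, 0.952, 0.307], [-1.0, 0.0, 0.001]]
wrist_force: [-0.3, -0.8, -0.2]
gripper_width: 0.505
```

```bash
./go .595 .197 .28 18
```

```text
t 39.25 pos [602.5  16.6 275.9] psi 17.9 j6 -89.0 F [-0.3 -0.8 -0.2] M [ 0.05 -0.11 -0.01] w 44.0
row [-0.41, 17.4, 4.83, -0.01, 0.004, -0.001]
```

Emit:
play_rows(
  plan=[
    [[0,5.5,1.5,0,0,0],[0,10.5,3,0,0,0],[0,14.5,4,0,0,0],[0,17.4,4.8,0,0,0],[0,17.4,4.8,0,0,0]],
  ],
)

```text
time_s: 39.88
tcp_pos: [0.5943, 0.1969, 0.2753]
ee_rot: [[-0.0, -0.311, 0.951], [0.0, 0.951, 0.311], [-1.0, 0.0, -0.0]]
wrist_force: [0.8, 0.1, -1.2]
gripper_width: 0.505
```

Emit:
play_rows(
  plan=[
    [[0,0,0,0,0,0]],
  ],
)

```text
time_s: 40.0
tcp_pos: [0.5946, 0.1946, 0.2756]
ee_rot: [[-0.0, -0.308, 0.951], [-0.0, 0.951, 0.308], [-1.0, -0.0, -0.0]]
wrist_force: [-0.9, 0.1, -0.7]
gripper_width: 0.5
```

```bash
python3 - <<'E'
from h import *
p,d,c=shot('f1')
bars(d,c,.066,.095,[[0.5892, 0.1277]])
plan(.5891,.1285,.11,116.5)
E
```

```text
bar [589.6 127.2] mean [589.  127.7] LxW 60.5 14.2 yaw -63.1 ztop 0.0813
t 40.05 pos [594.7 194.2 275.7] psi 17.94 j6 -104.9 F [0.8 0.3 0.6] M [-0.02  0.03  0.03] w 43.2
row [16.57, -6.08, -2.55, -9.856, -0.001, 0.0]
```

View pics/f1.png

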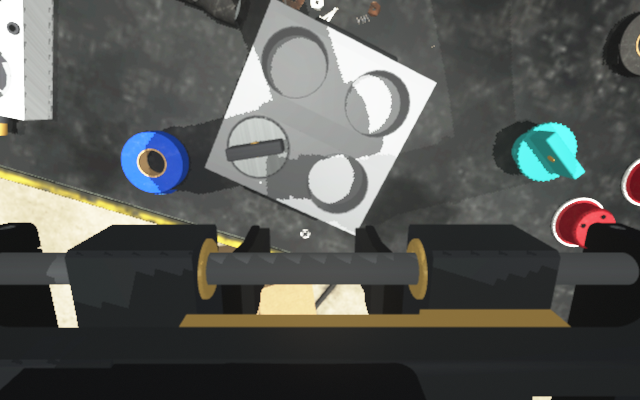

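Emit:
play_rows(
  plan=[
    [[1,-1.2,-0.5,-1.05,0,0],[2.5,-2.4,-1,-2.1,0,0],[4,-3.6,-1.5,-3.15,0,0],[6,-4.9,-2,-4.2,0,0],[8,-6.1,-2.5,-5.2,0,0]],
  ],
)

```text
time_s: 40.67
tcp_pos: [0.5898, 0.1275, 0.1955]
ee_rot: [[0.001, -0.941, 0.338], [0.0, 0.338, 0.941], [-1.0, -0.001, 0.0]]
wrist_force: [-0.0, -0.3, 0.3]
gripper_width: 0.502
```

```bash
./go .5892 .1282 .12 116.7
```

```text
t 40.67 pos [589.8 127.5 195.5] psi 70.22 j6 -47.3 F [-0.  -0.3  0.3] M [ 0.05  0.05 -0.01] w 43.6
row [7.55, 0.09, 0.04, -4.648, 0.001, 0.004]
```

Emit:
play_rows(
  plan=[
    [[1.5,0,0,-1.05,0,0],[3,0,0,-2.1,0,0],[5,0,0,-3.15,0,0],[6.5,0,0,-4.2,0,0],[7.5,0,0,-4.65,0,0]],
  ],
)

```text
time_s: 41.3
tcp_pos: [0.5896, 0.1278, 0.1201]
ee_rot: [[-0.001, -0.894, -0.447], [-0.0, -0.447, 0.894], [-1.0, 0.001, 0.0]]
wrist_force: [0.7, 0.2, 0.5]
gripper_width: 0.502
```

```bash
./go .5892 .1282 .053 116.7
```

```text
t 41.3 pos [589.6 127.8 120.1] psi 116.57 j6 -1.0 F [0.7 0.2 0.5] M [-0.02  0.15  0.01] w 43.7
row [6.71, 0.01, 0.05, -0.013, 0.0, -0.004]
```

Emit:
play_rows(
  plan=[
    [[1.5,0,0,0,0,0],[4,0,0,0,0,0],[6,0,0,0,0,0],[6.7,0,0,0,0,0],[6.7,0,0,0,0,0]],
  ],
)

```text
time_s: 41.92
tcp_pos: [0.5898, 0.1289, 0.0534]
ee_rot: [[-0.0, -0.895, -0.446], [-0.0, -0.446, 0.895], [-1.0, 0.001, -0.0]]
wrist_force: [0.2, 0.1, -0.1]
gripper_width: 0.499
```

```bash
./go .5892 .1282 .053 116.7
```

```text
t 41.92 pos [589.8 128.9  53.4] psi 116.47 j6 -1.2 F [ 0.2  0.1 -0.1] M [0.   0.1  0.03] w 43.4
row [0.04, 0.08, -0.03, -0.023, -0.001, -0.003]
```

Emit:
play_rows(
  plan=[
    [[0,0,0,0,0,0],[0,0,0,0,0,0],[0,0,0,0,0,0],[0,0,0,0,0,0]],
  ],
  hand=0,
)

```text
time_s: 42.42
tcp_pos: [0.5898, 0.1294, 0.0539]
ee_rot: [[0.0, -0.895, -0.447], [0.0, -0.447, 0.895], [-1.0, -0.0, 0.0]]
wrist_force: [0.6, -0.3, 1.4]
gripper_width: 0.155
```

Emit:
play_rows(
  plan=[
    [[-1,0,0,0,0,0],[-3,0,0,0,0,0],[-6.5,0,0,0,0,0],[-10,0,0,0,0,0],[-13.5,0,0,0,0,0]],
  ],
)

```text
time_s: 43.05
tcp_pos: [0.5893, 0.1292, 0.1898]
ee_rot: [[-0.001, -0.895, -0.447], [0.0, -0.447, 0.895], [-1.0, 0.001, 0.0]]
wrist_force: [0.2, 0.3, -1.9]
gripper_width: 0.161
```

```bash
./go .6029 -.1834 .19 0
```

```text
t 43.05 pos [589.3 129.2 189.8] psi 116.52 j6 -1.2 F [ 0.2  0.3 -1.9] M [-0.02  0.1  -0.02] w 14.0
row [-0.02, 12.74, -28.58, 11.652, -0.003, -0.004]
```

Emit:
play_rows(
  plan=[
    [[0,1,-2.5,0.9,0,0],[0,2.7,-6,1.9,0,0],[0,4.4,-10,2.9,0,0],[0,6.2,-14,3.9,0,0],[0,8,-18,4.9,0,0]],
  ],
)

```text
time_s: 43.68
tcp_pos: [0.5981, -0.0687, 0.1887]
ee_rot: [[-0.0, -0.922, 0.387], [0.0, 0.387, 0.922], [-1.0, 0.001, 0.0]]
wrist_force: [0.3, 0.4, -2.5]
gripper_width: 0.161
```

```bash
./go .6029 -.1834 .19 20
```

```text
t 43.67 pos [598.1 -68.7 188.7] psi 67.21 j6 -31.6 F [ 0.3  0.4 -2.5] M [ 0.02  0.02 -0.04] w 14.0
row [-0.13, -4.88, -10.39, 4.721, -0.001, -0.003]
```

Emit:
play_rows(
  plan=[
    [[0,-1.2,-2.8,1,0,0],[0,-2.4,-5.5,2,0,0],[0,-3.6,-8,3,0,0],[0,-4.6,-9.8,4,0,0],[0,-4.9,-10.4,4.7,0,0]],
  ],
)

```text
time_s: 44.3
tcp_pos: [0.6036, -0.1835, 0.1884]
ee_rot: [[-0.001, -0.345, 0.939], [0.0, 0.939, 0.345], [-1.0, 0.001, -0.001]]
wrist_force: [0.6, 0.6, -2.1]
gripper_width: 0.155
```

Emit:
play_rows(
  plan=[
    [[0,0,0,0,0,0],[0,0,0,0,0,0],[0,0,0,0,0,0]],
  ],
)

```text
time_s: 44.68
tcp_pos: [0.6041, -0.1818, 0.1887]
ee_rot: [[-0.0, -0.352, 0.936], [0.0, 0.936, 0.352], [-1.0, 0.0, 0.0]]
wrist_force: [-0.5, -0.7, -2.2]
gripper_width: 0.16
```

```bash
./st g1;python3 - <<'E'
from h import *
n=np.load('pics/g1.npz');c={k:n[k] for k in('vfov','cx','cy','rvec','tvec')}
bars(n['d'],c,.07,.095,[[.5149,-.2946],[.5034,-.1953],[.6142,-.2831]])
plan(.6029,-.1834,.09,20)
E
```

```text
t 44.67 pos [ 604.1 -181.8  188.7] psi 20.62 j6 -67.3 F [-0.5 -0.7 -2.2] M [-0.01 -0.   -0.01] w 14.0
row [12.07, -7.26, -12.35, 2.062, -0.0, -0.001]
held: y -7.4 6.1 yc -0.64 z end -32.4 zc -2.38 topx -27.3 bar centre above block 155.0 947
bar [ 514.5 -294.4] mean [ 514.6 -293.4] LxW 60.2 14.5 yaw -52.7 ztop 0.0834
bar [ 503.1 -194.9] mean [ 502.5 -195.2] LxW 60.0 14.1 yaw 9.0 ztop 0.0834
bar [ 613.4 -282.7] mean [ 612.4 -281.8] LxW 59.4 14.4 yaw -15.7 ztop 0.0834
t 44.73 pos [ 604.1 -181.8  188.7] psi 20.61 j6 -67.3 F [ 0.4  0.3 -2.5] M [ 0.02  0.03 -0.02] w 13.7
row [9.87, -0.1, -0.17, 0.061, 0.0, -0.0]
```

View pics/g1.png

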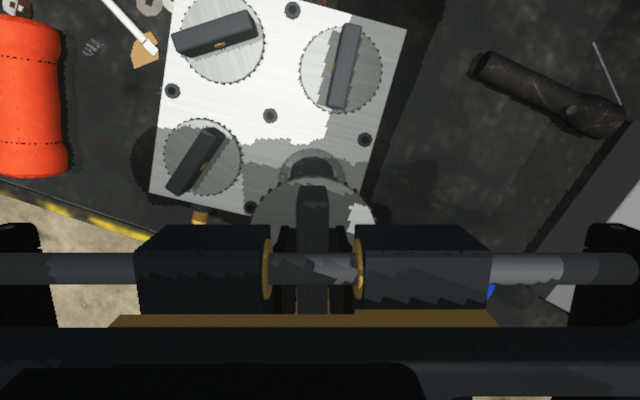

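Emit:
play_rows(
  plan=[
    [[2.5,-0.1,0.1,0,0,0],[5.5,-0.1,0.1,0,0,0],[8,-0.1,0.1,0,0,0],[9.8,-0.1,0.1,0,0,0],[10.1,-0.1,0.1,0,0,0]],
  ],
)

```text
time_s: 45.35
tcp_pos: [0.6045, -0.1825, 0.0862]
ee_rot: [[-0.003, -0.351, 0.936], [0.0, 0.936, 0.351], [-1.0, 0.001, -0.003]]
wrist_force: [0.8, 0.1, -1.4]
gripper_width: 0.159
```

Emit:
play_rows(
  plan=[
    [[0,0,0,0,0,0],[0,0,0,0,0,0]],
  ],
)

```text
time_s: 45.6
tcp_pos: [0.6062, -0.1829, 0.0888]
ee_rot: [[0.002, -0.351, 0.936], [-0.0, 0.936, 0.351], [-1.0, -0.001, 0.002]]
wrist_force: [0.6, 0.3, -1.8]
gripper_width: 0.154
```

```bash
./go .6051 -.1826 .070 20.6
```

```text
t 45.6 pos [ 606.2 -182.9   88.8] psi 20.56 j6 -67.3 F [ 0.6  0.3 -1.8] M [ 0.07 -0.   -0.  ] w 13.4
row [1.88, 0.07, -0.1, -0.004, 0.011, 0.006]
```

Emit:
play_rows(
  plan=[
    [[0.5,0,-0.1,0,0,0],[1,0,-0.1,0,0,0],[1.4,0,-0.1,0,0,0],[1.8,0,-0.1,0,0,0],[1.8,0,-0.1,0,0,0]],
  ],
)

```text
time_s: 46.22
tcp_pos: [0.6042, -0.1832, 0.069]
ee_rot: [[-0.001, -0.351, 0.936], [0.0, 0.936, 0.351], [-1.0, 0.0, -0.001]]
wrist_force: [-0.2, 0.4, -2.4]
gripper_width: 0.156
```

Emit:
play_rows(
  plan=[
    [[0,0,0,0,0,0],[0,0,0,0,0,0],[0,0,-0.2,0,0,0]],
  ],
  hand=0.21,
)

```text
time_s: 46.6
tcp_pos: [0.603, -0.184, 0.0701]
ee_rot: [[0.001, -0.351, 0.936], [-0.0, 0.936, 0.351], [-1.0, -0.001, 0.001]]
wrist_force: [-0.0, -0.5, -1.0]
gripper_width: 0.207
```

```bash
./st g2
```

```text
t 46.6 pos [ 603.  -184.    70.1] psi 20.55 j6 -67.2 F [-0.  -0.5 -1. ] M [-0.03 -0.01  0.05] w 18.0
row [0.21, -7.11, -12.16, 2.055, 0.006, 0.002]
held: y -6.7 6.7 yc -0.02 z end -30.4 zc -0.37 topx -23.7 bar centre above block 32.8 794
```

On the ledges, at 32.8 mm. Now backward, with the tool rising slightly.

Emit:
play_rows(
  plan=[
    [[-0.1,0,0,-1,0,0],[-0.2,0,0,-2,0,0],[-0.25,0,0,-3,0,0],[-0.3,0,0,-4,0,0],[-0.3,0,0,-4,0,0]],
  ],
)

```text
time_s: 47.28
tcp_pos: [0.6027, -0.184, 0.0729]
ee_rot: [[0.0, -0.87, 0.494], [-0.0, 0.494, 0.87], [-1.0, -0.0, 0.0]]
wrist_force: [-0.4, 0.2, 0.4]
gripper_width: 0.21
```

```bash
./st g3
```

```text
t 47.27 pos [ 602.7 -184.    72.9] psi 60.42 j6 -27.3 F [-0.4  0.2  0.4] M [ 0.06 -0.01  0.03] w 18.2
row [0.48, 2.31, -13.87, 6.042, 0.002, 0.002]
held: y -2.0 11.9 yc 4.91 z end -30.2 zc -0.18 topx -22.9 bar centre above block 34.7 742
```

Emit:
play_rows(
  plan=[
    [[-0.1,0,0,-1,0,0],[-0.15,0,0,-2,0,0],[-0.2,0,0,-3,0,0],[-0.2,0,0,-3,0,0]],
  ],
)

```text
time_s: 47.82
tcp_pos: [0.6028, -0.184, 0.0747]
ee_rot: [[0.0, -1.0, -0.005], [-0.0, -0.005, 1.0], [-1.0, -0.0, -0.0]]
wrist_force: [-0.2, 0.1, 1.0]
gripper_width: 0.209
```

```bash
./st g4
```

```text
t 47.83 pos [ 602.8 -184.    74.7] psi 90.3 j6 2.6 F [-0.2  0.1  1. ] M [ 0.01  0.05 -0.04] w 18.2
row [0.67, 8.92, -10.88, 9.03, 0.002, 0.002]
held: y -1.0 12.4 yc 5.69 z end -29.9 zc 0.15 topx -22.9 bar centre above block 36.7 721
```

Emit:
play_rows(
  plan=[
    [[0,0,0,-1,0,0],[-0.1,0,0,-2,0,0],[-0.1,0,0,-3,0,0],[-0.1,0,0,-3,0,0]],
  ],
)

```text
time_s: 48.38
tcp_pos: [0.6027, -0.1835, 0.0755]
ee_rot: [[0.001, -0.866, -0.501], [0.001, -0.501, 0.866], [-1.0, -0.001, 0.001]]
wrist_force: [0.7, 1.9, 0.3]
gripper_width: 0.221
```

```bash
./st g5
```

```text
t 48.38 pos [ 602.7 -183.5   75.5] psi 120.06 j6 32.4 F [0.7 1.9 0.3] M [ 0.61 -0.14 -1.02] w 19.2
row [0.73, 13.16, -5.05, 12.006, 0.01, -0.0]
held: y 2.5 16.4 yc 9.45 z end -28.8 zc 1.18 topx -12.5 bar centre above block 27.0 569
```

Dropped, at 27.0 mm and against the backward stop. Now forward.

Emit:
play_rows(
  plan=[
    [[0,0,0,1,0,0],[0.5,0,0,1.6,0,0],[1,0,0,2.6,0,0],[1,0,0,3.6,0,0],[1,0,0,4.6,0,0]],
  ],
)

```text
time_s: 49.05
tcp_pos: [0.6023, -0.1841, 0.0653]
ee_rot: [[-0.001, -0.962, 0.274], [-0.001, 0.274, 0.962], [-1.0, 0.001, -0.001]]
wrist_force: [0.4, -0.7, -1.3]
gripper_width: 0.21
```

Emit:
play_rows(
  plan=[
    [[0,0,0,1,0,0],[0,0,0,2,0,0],[0,0,0,3,0,0],[0,0,0,4,0,0],[0,0,0,4,0,0]],
  ],
)

```text
time_s: 49.68
tcp_pos: [0.6024, -0.1841, 0.0655]
ee_rot: [[-0.001, -0.568, 0.823], [-0.001, 0.823, 0.568], [-1.0, 0.0, -0.001]]
wrist_force: [-0.1, -0.0, -0.4]
gripper_width: 0.208
```

```bash
./st g6
```

```text
t 49.67 pos [ 602.4 -184.1   65.5] psi 34.58 j6 -53.2 F [-0.1 -0.  -0.4] M [0.02 0.04 0.  ] w 18.1
row [-0.24, -3.97, -13.46, 3.458, -0.006, 0.002]
held: y -11.4 2.3 yc -4.54 z end -30.8 zc -0.82 topx -19.0 bar centre above block 23.5 749
```

Emit:
play_rows(
  plan=[
    [[0,0,0,0.8,0,0],[0,0,0,1.5,0,0],[0,0,0,1.5,0,0]],
  ],
)

```text
time_s: 50.1
tcp_pos: [0.6024, -0.184, 0.0655]
ee_rot: [[-0.001, -0.337, 0.941], [-0.0, 0.941, 0.337], [-1.0, -0.0, -0.001]]
wrist_force: [-0.6, 0.3, -0.5]
gripper_width: 0.207
```

```bash
./st g7
```

```text
t 50.1 pos [ 602.4 -184.    65.5] psi 19.7 j6 -68.0 F [-0.6  0.3 -0.5] M [ 0.06  0.03 -0.04] w 18.0
row [-0.24, -7.3, -12.0, 1.97, -0.003, 0.001]
held: y -11.8 1.8 yc -5.02 z end -30.6 zc -0.58 topx -17.9 bar centre above block 22.5 727
```

Emit:
play_rows(
  plan=[
    [[0,0,0,0.4,0,0],[0,0,0,0.8,0,0],[0,0,0,0.8,0,0]],
  ],
)

```text
time_s: 50.52
tcp_pos: [0.6023, -0.1837, 0.0656]
ee_rot: [[-0.001, -0.205, 0.979], [-0.0, 0.979, 0.205], [-1.0, -0.0, -0.001]]
wrist_force: [-0.6, 1.3, -0.3]
gripper_width: 0.212
```

```bash
./st g8
```

```text
t 50.52 pos [ 602.3 -183.7   65.6] psi 11.81 j6 -75.9 F [-0.6  1.3 -0.3] M [0.36 0.3  0.63] w 18.5
row [-0.23, -8.91, -10.88, 1.181, -0.006, 0.001]
held: y -14.0 0.1 yc -6.96 z end -30.1 zc -0.11 topx -17.7 bar centre above block 22.3 684
```

Stop reached: 0.63 N m, 22.3 mm. A small extra turn, then release and a final check from above.

Emit:
play_rows(
  plan=[
    [[0,0,0,0.3,0,0],[0,0,0,0.3,0,0]],
  ],
)

```text
time_s: 50.82
tcp_pos: [0.6024, -0.1837, 0.0656]
ee_rot: [[-0.001, -0.153, 0.988], [-0.0, 0.988, 0.153], [-1.0, -0.0, -0.001]]
wrist_force: [-1.1, 1.1, -0.5]
gripper_width: 0.215
```

Emit:
play_rows(
  plan=[
    [[0,0,0,-1.2,0,0],[0,0,0,-1.2,0,0],[0,0,0,-1.2,0,0]],
  ],
  hand=0.5,
)

```text
time_s: 51.2
tcp_pos: [0.6028, -0.1842, 0.0658]
ee_rot: [[0.001, -0.348, 0.937], [0.0, 0.937, 0.348], [-1.0, -0.0, 0.001]]
wrist_force: [-0.2, -0.0, 0.4]
gripper_width: 0.455
```

Emit:
play_rows(
  plan=[
    [[-2,0,0,0,0,0],[-6,0,0,0.5,0,0],[-11,0,0,1.2,0,0],[-16,0,0,2,0,0],[-22,0,0,3,0,0]],
  ],
)

```text
time_s: 51.82
tcp_pos: [0.602, -0.1839, 0.2867]
ee_rot: [[-0.001, 0.172, 0.985], [0.0, 0.985, -0.172], [-1.0, 0.0, -0.001]]
wrist_force: [1.5, 0.9, -0.8]
gripper_width: 0.502
```

```bash
./go .62 -.265 .30 -23
```

```text
t 51.83 pos [ 602.  -183.9  286.7] psi -9.93 j6 -97.6 F [ 1.5  0.9 -0.8] M [-0.06 -0.18 -0.02] w 43.7
row [-1.34, -7.67, 3.17, 1.307, -0.009, -0.0]
```

Emit:
play_rows(
  plan=[
    [[-0.5,-3,1.2,0.6,0,0],[-1,-6,2.5,1.2,0,0],[-1.3,-7.7,3.2,1.3,0,0],[-1.3,-7.7,3.2,1.3,0,0],[-1.3,-7.7,3.2,1.3,0,0]],
  ],
)

```text
time_s: 52.45
tcp_pos: [0.6213, -0.2646, 0.2982]
ee_rot: [[-0.001, 0.382, 0.924], [0.001, 0.924, -0.382], [-1.0, 0.0, -0.001]]
wrist_force: [-0.1, 0.5, 0.2]
gripper_width: 0.499
```

Emit:
play_rows(
  plan=[
    [[0,0,0,0,0,0],[0,0,0,0,0,0]],
  ],
)

```text
time_s: 52.7
tcp_pos: [0.6215, -0.2644, 0.2988]
ee_rot: [[0.0, 0.381, 0.924], [0.0, 0.924, -0.381], [-1.0, 0.0, 0.0]]
wrist_force: [0.0, -0.1, -1.1]
gripper_width: 0.502
```

```bash
python3 - <<'E'
from h import *
p,d,c=shot('z1')
x,o=block(d,c)
bars(d,c,.07,.1,o)
p,dd=r.capture('scene');cv2.imwrite('pics/z1s.png',p)
p,dd=r.capture('top');cv2.imwrite('pics/z1t.png',p)
E
```

```text
block cen [ 0.5588 -0.2392] yaw 6.61 side 0.1892 n 527 med|res| 0.00025
z of top 0.0462
[[0.6027, -0.1837], [0.6142, -0.2831], [0.5034, -0.1952], [0.5149, -0.2946]]
bar [ 602.8 -183.9] mean [ 601.9 -184.6] LxW 60.0 14.1 yaw 29.9 ztop 0.0834
bar [ 614.  -282.9] mean [ 613.2 -282.6] LxW 59.7 14.2 yaw -16.1 ztop 0.0835
bar [ 503.8 -195.2] mean [ 503.3 -195.7] LxW 59.8 14.2 yaw 8.8 ztop 0.0834
bar [ 515.  -294.8] mean [ 515.1 -294. ] LxW 60.1 14.2 yaw -53.0 ztop 0.0835
```

View pics/z1.png

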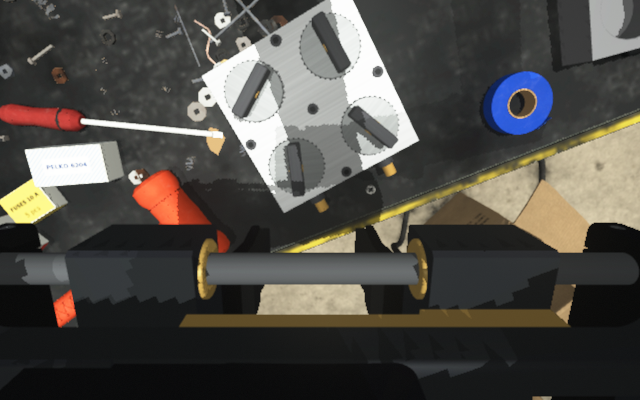

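View pics/z1t.png

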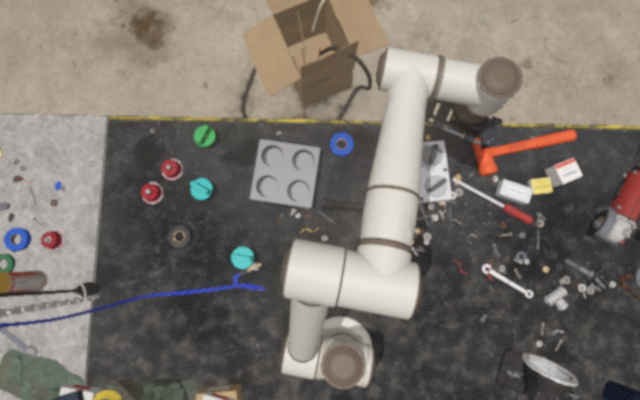

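All four bars sit within 0.5 mm of the port axes, with tops about 37.5 mm above the block. The tray is empty, and in the top view the tape is still at (342,144). Handing in.

```bash
python3 -c "
from station import r
print(r.finish_job(), r.sense()['time_s'])"
```

```text
the job is handed in; nothing more can be done
the job is handed in; nothing more can be done
```

All four plugs from the tray are screwed home, one in each port, and the job was handed in at about 53 s of the 210 s allowed. No verdict is reported.

- **Screwing:** each plug was set on the ledges and turned backward until it dropped to 27 mm above the block. It was then turned forward to a firm stop, felt as a rise in turning moment at about 22.5 mm.
- **Last wrist-camera check:** the four bar centres were within about 0.5 mm of the port axes. The bar tops were at 83.4 to 83.5 mm, which puts the bar centres about 22 mm above the block top, against a limit of 24 mm. I did not measure tilt itself, but the bars measure their true length and width and agree in height.
- **Surroundings:** the tray was empty and the tape sat at its starting pixel in the top view. The arm hid part of the flashlight in that last picture. It was never approached, and the earlier wrist pictures showed it lying beside the tray. I did not measure its position at the end. The gripper was clear of everything at the end.
- **Disagreements:**
  - On the second plug, the bar wedged between the fingers while turning backward and pushed up on the tool with 18 N. I eased it with a small forward turn, a slight lift and a wider opening.
  - The wrist camera read about 1 mm to one side, and the block top 0.3 to 0.7 mm high.

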